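Fit a flush pull in a cabinet door

TASK

Clear the wooden offcut off the routed pocket in the cabinet door, leaving it lying on the door or the bench. Then lay the steel flush pull in the pocket, finger cup upwards, and press both its ends down past the spring catches until it sits fully home, flush with the door's face. Leave the sanding block, mallet, glue bottle and ear defenders where they are.

Things in the scene. Friction and masses are not known exactly. Their poses are not given: they have to be found in the camera images.
- door: The cabinet door: a brown wooden panel, 240 mm (its x) by 360 mm (its y) by 26 mm thick, lying flat and fixed on the bench, so its face is 26 mm above the bench. Origin at the centre of its underside, z up. The pocket is cut in its face, 90 mm to the -y side of its middle.
- pocket (a point): Centre of the pocket's mouth, level with the door's face; axes as the door's. The pocket is 113 mm long (x), 45 mm wide (y), 16 mm deep, with a flat floor and a spring catch at either end. A pull laid in it goes in about 5 mm and rests on the two catches, about 10 mm proud. Some 7 to 12 N on one of its end lands sends that end to the floor, where it stays; then the other end is pressed.
- catch0: One of the two like spring catches: small brass ramps, 20 mm wide, that stand 4 mm out of the middle of the pocket's two end walls (this one at the -x end); they give way outwards when the pull is pressed down over them. Origin on the wall, 2.5 mm below the door's face.
- pull_center (a point): Centre (half-way up) of the flush pull: a bare steel block 110 mm long (its x) by 42 mm wide (y) by 16 mm high (z up), about 0.16 kg, with a finger cup 46 by 28 mm, 11 mm deep, in the middle of its top; the flat lands at its two like ends are 32 mm long, centred 39 mm from the middle. It lies on the bench, cup up. Fully home, its top is level with the door's face.
- pull: The same flush pull; origin at the centre of its underside.
- offcut_center (a point): Centre of the offcut: a pale loose wooden block 55 mm (its x) by 130 mm (y) by 22 mm high, about 0.13 kg, lying flat on the door's face across the pocket; it slides when pushed.
- offcut: The same offcut; origin at the centre of its underside.
- sander: Sanding block, dark wood with a cork sole, 120 (x) by 60 (y) by 34 mm high, lying on the bench beside the flush pull; origin at the centre of its underside. To be left alone.
- mallet: Wooden mallet lying on the bench; head 62 (x) by 130 (y) by 75 mm high, centred 110 mm along its x; handle 26 mm thick, from there back to 140 mm along -x, 25 to 51 mm above the bench. Origin under the handle, at bench height. To be left alone.
- glue: Small white glue bottle standing on the bench, 48 mm in diameter, 85 mm high; origin at the centre of its base. To be left alone.
- muffs: Yellow and black ear defenders lying on the bench, about 200 (x) by 150 (y) by 85 mm high; origin between the cups at bench height. To be left alone.

How it is judged:
By the outcome, as a careful person would: the job done as asked, in the order asked, and still so for the second after the job is handed in, with the robot touching nothing.
It also fails if it takes over 72 s, if anything falls off the work surface, if the arm or the gripper's body presses on something with over 40 N, if the wrist force passes 120 N, or if a joint passes its speed limit or range.

ROBOT

A 6-joint arm with a two-finger parallel gripper is mounted at the origin on the work surface. World frame = base frame: x ahead of the robot, y to its left, z up, the work surface at z = 0. Lengths are in m, angles in degrees, forces in N, time in s.
With the tool pointing down it reaches from about 0.3 to 0.75 m from the base axis. Payload 8.5 kg.
Tool frame: the origin (TCP) lies on the centre line of the jaws, within the pads' length; the fingertips stand 17 mm ahead of it and the grasp point (between the pads) lies 2 mm behind it; z points along the fingers, y is the direction in which the jaws open and shut (so a half turn about z gives the same grasp; the last joint's range is limited). The gripper opens to 85 mm and grips with 20 to 120 N. Pads are 22 mm wide; open, the fingers measure 114 mm over their backs; the gripper's body (76 mm by 85 mm) begins 54 mm behind the grasp point. The pads swing forward as they close: fully open they stand 13 mm farther back than shut.
Start: joints at [53.955, 21.807, 74.336, -0, 83.858, -12.336], TCP at [0.221, 0.504, 0.248] pointing down, gripper open.
Joint ranges: [-178.18, 178.18], [-50.72, 133.34], [12.68, 142.11], [-81.47, 261.47], [9.98, 163.14], [-165.26, 165.26]. Speed limits (degrees/s): [136.94, 136.94, 180, 180, 180, 180].

INTERFACE

Orientations are given as a 3x3 rotation matrix whose columns are the frame's x, y, z axes.
In Python, from rig import env, imaging, close_job gives the robot as it stands.
- The arm moves only by the tool step_arm, never from a script. Its argument "steps" is one flat list of numbers, 7 for each row, row after row: the opening, from 0 (shut) to 1 (fully open), then the shift along the tool's x, y, z as a fraction of full scale, then the turn, a rotation vector about the tool's x, y, z as a fraction of full scale. A call has 1 to 10 rows; each row is the pose to reach, as a shift and turn from the pose commanded when the call began, along the tool's axes at that moment; what a row does not reach only later rows make up. Full scale, the value 1, is 0.3 m for a shift and 45 degrees for a turn. A row lasts 1/10 s, in which the tool goes at most 50 mm and 8.59 degrees, less where a joint would pass 70% of its speed; a pose out of reach is approached as far as the arm can. A call with a number of a shift or a turn outside -1 to 1 is refused whole. A call with a gripper value outside its range is refused whole. The fingers move at their own pace and stop on an object; "grip_force" is the grip in N (left out, the last holds). Time passes only in rows, so rows that repeat a pose let the fingers close. It gives the time, the measured TCP pose, the force and the opening at its end, in the units of the state.
- env.observe(): the state, without advancing time (a new reading comes with each control period).
- imaging.get_image(name): name is "side" or "top"; returns (picture, depth): 480x640x3 uint8, blue, green, red; 480x640 float32, m along the optical axis (not along the pixel's ray), 0 where there is no reading.
- imaging.get_calibration(name): a dict with "camera_matrix" (3x3 intrinsics, pixels), "k1" (the pictures are not rectified: a ray, as slopes to the right and down, at radius r is drawn at 1 + k1 r^2 times it, then the intrinsics apply), "world_from_camera" (4x4, takes a point from camera to world coordinates). Camera axes: x right, y down, z forward; pixel columns grow to the right and rows downward; lengths in m; the calibration is good to about 2 mm. A picture is of the moment at which its call begins. get_calibration takes no time and is no camera call.
- close_job(): hands the job in, once; it reports no verdict.
Trained networks look in the newest picture that a camera, given by its name, has taken for a name from the list of things; names that differ only in an ending like _2 or _b are one class to them, and where a whole thing is asked for, a point or a joint stands for the part that bears it (a point fixed in the world has none). Each returns a list of dicts, best first, with "score" (0 to 1); they miss things now and then, are a little off and sometimes report something else, mostly with a low value. They report only what shows in the picture. A call takes as long as a camera call.
- imaging.spot_in(camera, target): "pixel" ([column, row] in pixels, amid what is visible of it).
- imaging.regions_of(camera, target): "mask" (480x640 bool, what is visible of it) and "pixel" ([column, row] in pixels, amid what is visible of it).
- imaging.pinpoint(camera, target): "pixel" ([column, row] in pixels: a listed point, or the origin of a listed thing).
The state is a dict: "time_s": time; "q": joint angles; "qvel": joint speeds; "joint_efforts": joint torques, N m; "position": TCP position; "tool_rot": TCP orientation; "ft_force": force on the tool from outside, world axes, zero at the start; "wrist_torque": the same for the moment, N m; "grip_width": finger opening in m.
Only numpy, scipy, OpenCV 4.12 (cv2) and the standard library are available. Lean on these libraries where they do the work, as an engineer would, in place of code of your own. Each camera call takes 0.05 s, during which the arm holds its last target.

## Working session

There is one attempt and no reset: what is moved stays moved. The work goes in short steps, Python scripts to look and compute and a tool call to move; the robot and the scene stay as the last step left them, time stands still between calls to the robot, and variables do not carry over. Pictures are saved under pics/ and viewed, and the job is handed in when it is done.

Besides the shell and the picture viewer there is one more tool, called after "Call:" as name(argument=value, ...) on one line, values as JSON. step_arm: Moves the arm, as the interface text tells. Shift numbers are shares of 0.3 m and turn numbers shares of 45 degrees, none past 1 either way. Its arguments: {"type":"object","properties":{"steps":{"type":"array","items":{"type":"number"}},"grip_force":{"type":"number"}},"required":["steps"]}

```bash
ls; mkdir -p pics; cat > h.py <<'E'
import numpy as np, cv2
from rig import env, imaging, close_job
def shot(cam,name):
    p,d=imaging.get_image(cam); cv2.imwrite(f'pics/{name}.png',p); np.save(f'pics/{name}.npy',d); return p,d
def ray(cam,px):
    c=imaging.get_calibration(cam);K=np.array(c['camera_matrix']);k=c['k1']
    px=np.atleast_2d(np.array(px,float))
    u=cv2.undistortPoints(px.reshape(-1,1,2),K,np.array([k,0,0,0,0.])).reshape(-1,2)
    T=np.array(c['world_from_camera'])
    d=np.c_[u,np.ones(len(u))]@T[:3,:3].T
    return T[:3,3],d
def at_z(cam,px,z):
    o,d=ray(cam,px); return o+d*((z-o[2])/d[:,2])[:,None]
def at_depth(cam,px,dep):
    o,d=ray(cam,px); return o+d*np.array(dep).reshape(-1,1)
def cloud(cam,mask,D):
    v,u=np.nonzero(mask&(D>0)); return at_depth(cam,np.c_[u,v],D[v,u])
def proj(cam,P):
    c=imaging.get_calibration(cam);K=np.array(c['camera_matrix']);T=np.linalg.inv(np.array(c['world_from_camera']))
    P=np.atleast_2d(P)
    r,_=cv2.projectPoints(P.reshape(-1,1,3),cv2.Rodrigues(T[:3,:3])[0],T[:3,3],K,np.array([c['k1'],0,0,0,0.])); return r.reshape(-1,2)
E
python3 - <<'E'
from h import *
np.set_printoptions(precision=4,suppress=True)
s=env.observe();print(s)
for c in('top','side'):
    shot(c,c+'0')
    print(c,imaging.get_calibration(c))
for n in ['pocket','catch0','pull_center','offcut_center','pull','offcut','door','sander','mallet','glue','muffs']:
    for c in('top','side'):
        r=imaging.pinpoint(c,n); print(n,c,[(np.round(a['pixel'],1),round(a['score'],2)) for a in r][:3])
E
```

```text
pics
{'time_s': 0.0, 'q': array([ 53.955 ,  21.8411,  74.383 ,   0.0005,  83.8586, -12.3351]), 'qvel': array([-0.1183,  0.0727,  0.038 ,  0.0719,  0.0195,  0.0085]), 'joint_efforts': array([ -0.0011, -44.846 , -23.1274,  -0.0003,   0.0049,  -0.0001]), 'position': array([0.221 , 0.5034, 0.2477]), 'tool_rot': array([[-0.9156,  0.4021, -0.0009],
       [ 0.4021,  0.9156, -0.0012],
       [ 0.0003, -0.0014, -1.    ]]), 'ft_force': array([-0.2477, -0.1254,  0.6622]), 'wrist_torque': array([-0.0027, -0.0393,  0.0074]), 'grip_width': 0.08580933020001058}
top {'camera_matrix': array([[600.9438,   0.    , 321.8378],
       [  0.    , 600.9438, 246.801 ],
       [  0.    ,   0.    ,   1.    ]]), 'k1': -0.005042104618162943, 'world_from_camera': array([[-0.0268, -0.982 ,  0.1868,  0.2576],
       [-0.9996,  0.028 ,  0.004 ,  0.0243],
       [-0.0092, -0.1866, -0.9824,  1.7436],
       [ 0.    ,  0.    ,  0.    ,  1.    ]])}
side {'camera_matrix': array([[458.2203,   0.    , 319.1515],
       [  0.    , 458.2203, 245.2592],
       [  0.    ,   0.    ,   1.    ]]), 'k1': 0.008681454099672624, 'wo
[... 527 characters left out ...]
47.8]), 0.6)]
pull top [(array([429.5, 247.1]), 0.71)]
pull side [(array([324.3, 369.2]), 0.83)]
offcut top [(array([310.8, 231.2]), 0.61)]
offcut side [(array([329.5, 252.1]), 0.69), (array([326. , 370.2]), 0.61)]
door top [(array([283.8, 247.9]), 0.89)]
door side [(array([313.3, 236.6]), 0.76)]
sander top [(array([432.6, 295. ]), 0.85), (array([151.5, 287.9]), 0.2)]
sander side [(array([264.5, 382.1]), 0.59)]
mallet top []
mallet side [(array([309.1, 475.8]), 0.9)]
glue top [(array([393.6, 196.4]), 0.8), (array([152.2, 288.8]), 0.64)]
glue side [(array([388.2, 332.8]), 0.76)]
muffs top [(array([152.9, 289.1]), 0.58)]
muffs side [(array([269.6, 161.2]), 0.91), (array([325.9, 368.8]), 0.55)]
```

View pics/top0.png

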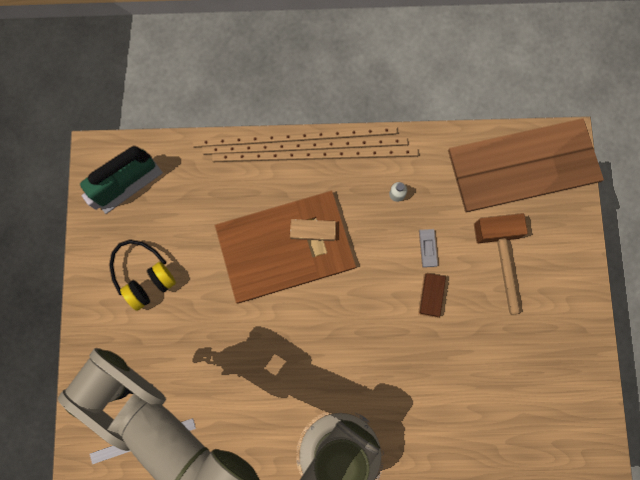

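View pics/side0.png

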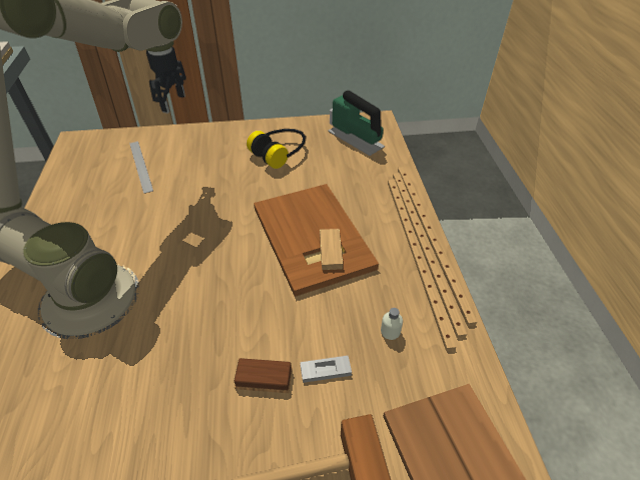

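```bash
python3 - <<'E'
from h import *
p=cv2.imread('pics/top0.png'); c=p[140:360,200:500]; cv2.imwrite('pics/top0c.png',cv2.resize(c,None,fx=2.6,fy=2.6,interpolation=cv2.INTER_CUBIC))
p=cv2.imread('pics/side0.png'); c=p[180:440,200:500]; cv2.imwrite('pics/side0c.png',cv2.resize(c,None,fx=2.3,fy=2.3,interpolation=cv2.INTER_CUBIC))
E
```

```text
(no output)
```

View pics/top0c.png

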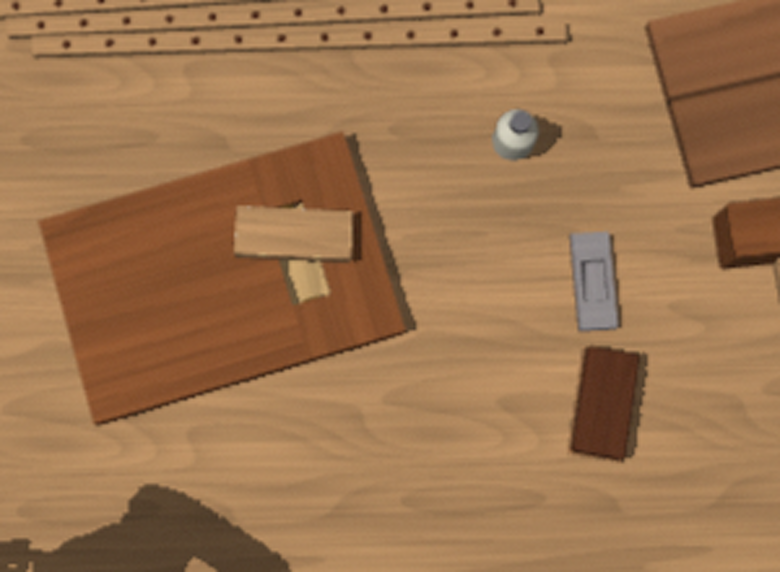

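View pics/side0c.png

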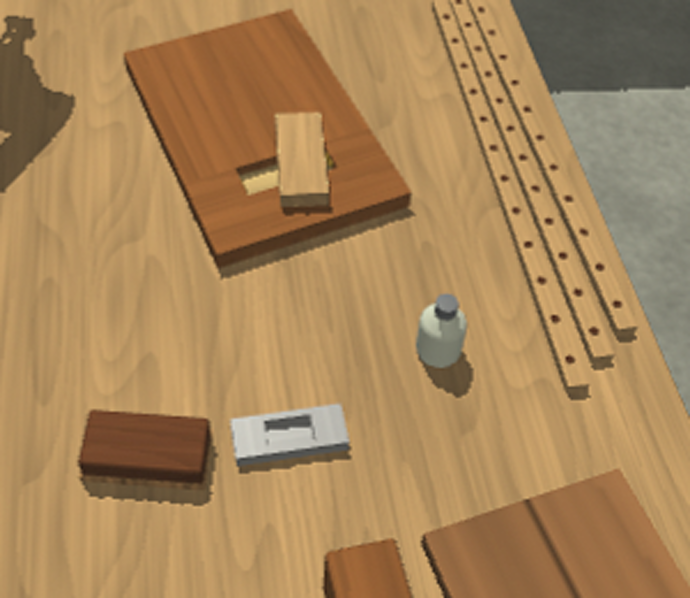

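```bash
python3 - <<'E'
from h import *
np.set_printoptions(precision=4,suppress=True)
print('t',env.observe()['time_s'])
Dt=np.load('pics/top0.npy')
def rect(cam,n,z):
    m=[a for a in imaging.regions_of(cam,n)]
    if not m: print(n,cam,'none');return
    a=m[0]; M=a['mask']; 
    D=np.load(f'pics/{cam}0.npy')
    P=cloud(cam,M,D)
    zs=P[:,2]; print(n,cam,round(a['score'],2),M.sum(),'z pct',np.percentile(zs,[5,25,50,75,95]))
    sel=P[abs(zs-z)<0.008]
    r=cv2.minAreaRect((sel[:,:2]*1000).astype(np.float32)); print('  depth rect',np.round(r[0],1),np.round(r[1],1),round(r[2],1))
    v,u=np.nonzero(M); 
    cs=cv2.findContours(M.astype(np.uint8),cv2.RETR_EXTERNAL,cv2.CHAIN_APPROX_NONE)[0]; cc=max(cs,key=len).reshape(-1,2)
    Q=at_z(cam,cc,z)[:,:2]*1000
    r=cv2.minAreaRect(Q.astype(np.float32)); print('  contour rect',np.round(r[0],1),np.round(r[1],1),round(r[2],1))
for n,z in [('door',.026),('offcut',.048),('pull',.016),('sander',.034),('pocket',.026)]:
    for c in('top','side'): rect(c,n,z)
for n,z in [('pocket',.026),('pull_center',.008),('offcut_center',.037),('door',0),('pull',0),('offcut',.026),('sander',0),('glue',0)]:
    for c in('top','side'):
        r=imaging.pinpoint(c,n)
        if r: print(n,c,at_z(c,r[0]['pixel'],z),round(r[0]['score'],2))
print(env.observe()['time_s'])
E
```

```text
t 1.2
door top 0.62 9176 z pct [0.0171 0.0229 0.0259 0.0287 0.033 ]
  depth rect [592.3 141.3] [242.9 360.6] 15.0
  contour rect [590.9 140.8] [245.6 361.6] 15.2
door side 0.69 7510 z pct [0.0106 0.0238 0.0254 0.0268 0.0286]
  depth rect [588.8 143.9] [241.5 366.1] 15.1
  contour rect [588.8 134. ] [246.  380.5] 15.4
offcut top 0.78 875 z pct [0.0385 0.0449 0.0479 0.0509 0.0544]
  depth rect [633.6  58. ] [130.   56.9] 84.9
  contour rect [631.9  58.2] [129.5  58.9] 85.7
offcut side 0.85 816 z pct [0.0348 0.0458 0.0473 0.0485 0.0502]
  depth rect [630.9  60.2] [135.2  54.8] 85.9
  contour rect [629.9  51.1] [147.4  55.1] 86.0
pull top 0.84 560 z pct [0.0021 0.0094 0.0143 0.0178 0.0226]
  depth rect [ 576.4 -278.3] [111.  44.] 2.4
  contour rect [ 575.4 -277.1] [112.   44.7] 2.1
pull side 0.65 985 z pct [0.0028 0.0073 0.0145 0.0162 0.0181]
  depth rect [ 573.9 -276.5] [110.5  45.2] 3.5
  contour rect [ 574.7 -280. ] [111.6  50.8] 3.6
sander top 0.75 902 z pct [0.0118 0.0305 0.0335 0.0367 0.0412]
  depth rect [ 437.  -278.4] [ 57.6 118.3] 77.2
  contour rect [ 435.6 -276.9] [ 61.8 121.
[... 491 characters left out ...]
ket top [[0.6061 0.0518 0.026 ]] 0.89
pocket side [[0.6221 0.0426 0.026 ]] 0.57
pull_center top [[ 0.5844 -0.2885  0.008 ]] 0.83
pull_center side [[ 0.5686 -0.2694  0.008 ]] 0.9
offcut_center top [[0.6288 0.0533 0.037 ]] 0.87
offcut_center side [[0.6264 0.0634 0.037 ]] 0.6
door top [[0.5889 0.1438 0.    ]] 0.89
door side [[ 0.5923  0.1465 -0.    ]] 0.76
pull top [[ 0.5791 -0.286   0.    ]] 0.71
pull side [[ 0.571  -0.2726  0.    ]] 0.83
offcut top [[0.6314 0.0623 0.026 ]] 0.61
offcut side [[0.6271 0.0575 0.026 ]] 0.69
sander top [[ 0.4374 -0.2864  0.    ]] 0.85
sander side [[ 0.4354 -0.2876  0.    ]] 0.59
glue top [[ 0.7367 -0.1878  0.    ]] 0.8
glue side [[ 0.7356 -0.1961 -0.    ]] 0.76
2.5
```

```bash
cat > mv.py <<'E'
# tracked commanded pose (tool down): x y z a, a = world angle of tool y
import numpy as np, json, os
from h import env
F='cmd.json'
def load(): return json.load(open(F)) if os.path.exists(F) else [0.221,0.504,0.248,66.291]
def axes(a):
    a=np.radians(a); return np.array([[-np.sin(a),np.cos(a),0],[np.cos(a),np.sin(a),0],[0,0,-1.]])
def apply(sx,sy,sz,tz):
    x,y,z,a=load(); p=np.array([x,y,z])+0.3*np.array([sx,sy,sz])@axes(a)
    c=[*map(float,p),a-45*tz]; json.dump(c,open(F,'w')); return c
def goal(x,y,z,a,frm=None):
    c=frm or load(); d=np.array([x,y,z])-c[:3]; s=axes(c[3])@d/0.3; t=(c[3]-a)/45
    print('goal',(x,y,z,a),'shift',np.round(s,4),'turnz',round(t,4),'rows>=',round(np.linalg.norm(d)/.05,1),round(abs(c[3]-a)/8.59,1))
def obs():
    s=env.observe(); R=s['tool_rot']; c=load()
    print('t',round(s['time_s'],2),'pos',np.round(s['position'],4),'cmd',np.round(c,4),'a',round(np.degrees(np.arctan2(R[1,1],R[0,1])),2),'tilt',np.round(R[:2,2],4),'F',np.round(s['ft_force'],2),'grip',round(s['grip_width'],4),'q',np.round(s['q'],1))
E
python3 - <<'E'
from mv import *
obs(); goal(.42,.30,.248,31); goal(.632,.0585,.15,-4.5,[.42,.30,.248,31])
E
```

```text
t 2.5 pos [0.2211 0.5036 0.2483] cmd [ 0.221  0.504  0.248 66.291] a 66.29 tilt [ 0. -0.] F [-0.73  0.85 -0.89] grip 0.0853 q [ 54.   21.8  74.3  -0.   83.9 -12.3]
goal (0.42, 0.3, 0.248, 31) shift [-0.8808 -0.3559  0.    ] turnz 0.7842 rows>= 5.7 4.1
goal (0.632, 0.0585, 0.15, -4.5) shift [-1.054   0.1911  0.3267] turnz 0.7889 rows>= 6.7 4.1
```

Call:
step_arm(steps=[1,-0.95,-0.35,0,0,0,0.8,1,-0.95,-0.35,0,0,0,0.8,1,-0.95,-0.35,0,0,0,0.8,1,-0.95,-0.35,0,0,0,0.8,1,-0.95,-0.35,0,0,0,0.8,1,-0.95,-0.35,0,0,0,0.8,1,-0.95,-0.35,0,0,0,0.8])

```text
time_s: 3.2
position: [0.4433, 0.2893, 0.2481]
tool_rot: [[-0.5, 0.866, 0.001], [0.866, 0.5, -0.001], [-0.001, 0.0, -1.0]]
ft_force: [0.6, 0.5, -0.6]
grip_width: 0.0855
```

```bash
python3 - <<'E'
from mv import *
apply(-.95,-.35,0,.8)
obs(); goal(.632,.0585,.15,-4.5)
E
```

```text
t 3.2 pos [0.4433 0.2893 0.2481] cmd [ 0.4397  0.2933  0.248  30.291 ] a 29.97 tilt [ 0.0008 -0.0008] F [ 0.61  0.51 -0.59] grip 0.0855 q [20.3 19.7 77.6 -0.1 82.6 -9.6]
goal (0.632, 0.0585, 0.15, -4.5) shift [-0.999   0.1587  0.3267] turnz 0.7731 rows>= 6.4 4.1
```

Call:
step_arm(steps=[1,-1,0.16,0.32,0,0,0.775,1,-1,0.16,0.32,0,0,0.775,1,-1,0.16,0.32,0,0,0.775,1,-1,0.16,0.32,0,0,0.775,1,-1,0.16,0.32,0,0,0.775,1,-1,0.16,0.32,0,0,0.775,1,-1,0.16,0.32,0,0,0.775,1,-1,0.16,0.32,0,0,0.775,1,-1,0.16,0.32,0,0,0.775])

```text
time_s: 4.1
position: [0.6321, 0.0592, 0.1526]
tool_rot: [[0.079, 0.997, -0.0], [0.997, -0.079, 0.0], [0.0, -0.0, -1.0]]
ft_force: [0.0, 0.4, 0.5]
grip_width: 0.0853
```

```bash
python3 - <<'E'
from mv import *
from h import *
apply(-1,.16,.32,.775)
obs(); goal(.632,.0585,.052,-4.5)
p,d=shot('side','s1'); obs()
u=proj('side',np.array([[.632,.0585,.1]]))[0].astype(int)
c=p[u[1]-100:u[1]+90,u[0]-120:u[0]+120]; cv2.imwrite('pics/s1c.png',cv2.resize(c,None,fx=3,fy=3,interpolation=cv2.INTER_CUBIC))
E
```

```text
t 4.1 pos [0.6321 0.0592 0.1526] cmd [ 0.6325  0.0584  0.152  -4.584 ] a -4.55 tilt [-0.0003  0.0005] F [0.03 0.44 0.49] grip 0.0853 q [-5.3 34.6 68.3  0.  77.1 -0.8]
goal (0.632, 0.0585, 0.052, -4.5) shift [ 1.000e-04 -1.600e-03  3.333e-01] turnz -0.0019 rows>= 2.0 0.0
t 4.15 pos [0.632  0.0596 0.153 ] cmd [ 0.6325  0.0584  0.152  -4.584 ] a -4.5 tilt [0.0004 0.0003] F [0.23 0.27 0.41] grip 0.0854 q [-5.3 34.6 68.3  0.  77.1 -0.8]
```

View pics/s1c.png

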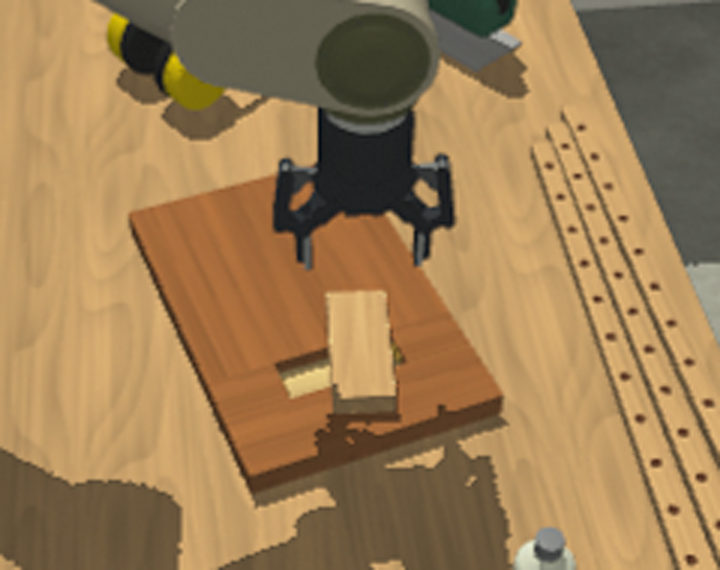

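```bash
python3 - <<'E'
from h import *
np.set_printoptions(precision=4,suppress=True)
u=proj('side',np.array([[.632,.0585,.1]]))[0].astype(int); o=u-[120,100]
pos=np.array([.632,.0593,.1525]); y=np.array([.997,-.079,0])
for k in(-1,1):
    for zz in (.117,.125,.13,.136,.14): print(k,zz,(proj('side',pos+[0,0,zz-pos[2]]+k*.043*y)[0]-o)*3)
E
```

```text
-1 0.117 [312.3329 288.559 ]
-1 0.125 [312.2481 281.9093]
-1 0.13 [312.1947 277.7196]
-1 0.136 [312.1301 272.6574]
-1 0.14 [312.0868 269.2614]
1 0.117 [412.1774 285.5709]
1 0.125 [412.5882 278.9184]
1 0.13 [412.847 274.727]
1 0.136 [413.1597 269.6628]
1 0.14 [413.3695 266.2655]
```

Call:
step_arm(steps=[1,0,0,0.15,0,0,0,1,0,0,0.3,0,0,0,1,0,0,0.353,0,0,0,1,0,0,0.353,0,0,0,0.4,0,0,0.353,0,0,0,0.4,0,0,0.353,0,0,0,0.4,0,0,0.353,0,0,0,0.4,0,0,0.353,0,0,0,0.4,0,0,0.353,0,0,0], grip_force=30)

```text
time_s: 5.05
position: [0.6334, 0.0585, 0.0487]
tool_rot: [[0.08, 0.997, 0.004], [0.997, -0.08, 0.0], [0.001, 0.003, -1.0]]
ft_force: [-2.1, 2.1, 5.7]
grip_width: 0.0541
```

```bash
python3 - <<'E'
from mv import *
apply(0,0,.353,0)
obs()
E
```

```text
t 5.05 pos [0.6334 0.0585 0.0487] cmd [ 0.6325  0.0584  0.0461 -4.584 ] a -4.56 tilt [0.0035 0.0002] F [-2.09  2.09  5.69] grip 0.0541 q [-5.4 41.1 74.7  0.  64.  -0.8]
```

```bash
python3 - <<'E'
from mv import *
goal(.557,.23,.1061,-4.584)
E
```

```text
goal (0.557, 0.23, 0.1061, -4.584) shift [ 0.5499 -0.2965 -0.2   ] turnz -0.0 rows>= 3.9 0.0
```

Call:
step_arm(steps=[0.4,0,0,-0.1,0,0,0,0.4,0,0,-0.2,0,0,0,0.4,0,0,-0.2,0,0,0])

```text
time_s: 5.35
position: [0.6346, 0.058, 0.1116]
tool_rot: [[0.08, 0.997, 0.009], [0.997, -0.08, -0.001], [-0.0, 0.009, -1.0]]
ft_force: [1.0, -0.8, -1.6]
grip_width: 0.054
```

Call:
step_arm(steps=[0.4,0.15,-0.08,0,0,0,0,0.4,0.3,-0.16,0,0,0,0,0.4,0.43,-0.23,0,0,0,0,0.4,0.55,-0.3,0,0,0,0,0.4,0.55,-0.3,0,0,0,0,0.4,0.55,-0.3,0,0,0,0])

```text
time_s: 5.95
position: [0.5557, 0.2303, 0.1064]
tool_rot: [[0.078, 0.997, 0.0], [0.997, -0.078, -0.0], [-0.0, 0.0, -1.0]]
ft_force: [0.4, 0.8, -1.1]
grip_width: 0.0542
```

```bash
python3 - <<'E'
from mv import *
from h import *
apply(0,0,-.2,0)
apply(.55,-.3,0,0)
obs()
p,d=shot('side','s2'); obs(); cv2.imwrite('pics/s2c.png',cv2.resize(p[120:330,200:440],None,fx=3,fy=2.8))
E
```

```text
t 5.95 pos [0.5557 0.2303 0.1064] cmd [ 0.556   0.2301  0.1061 -4.584 ] a -4.48 tilt [ 0.0002 -0.0003] F [ 0.35  0.81 -1.11] grip 0.0542 q [11.3 34.3 77.6 -0.  68.  15.7]
t 6.0 pos [0.5562 0.2294 0.1064] cmd [ 0.556   0.2301  0.1061 -4.584 ] a -4.57 tilt [ 0.0003 -0.0003] F [ 0.04  0.23 -1.68] grip 0.0543 q [11.2 34.4 77.6 -0.  68.1 15.7]
```

View pics/s2c.png

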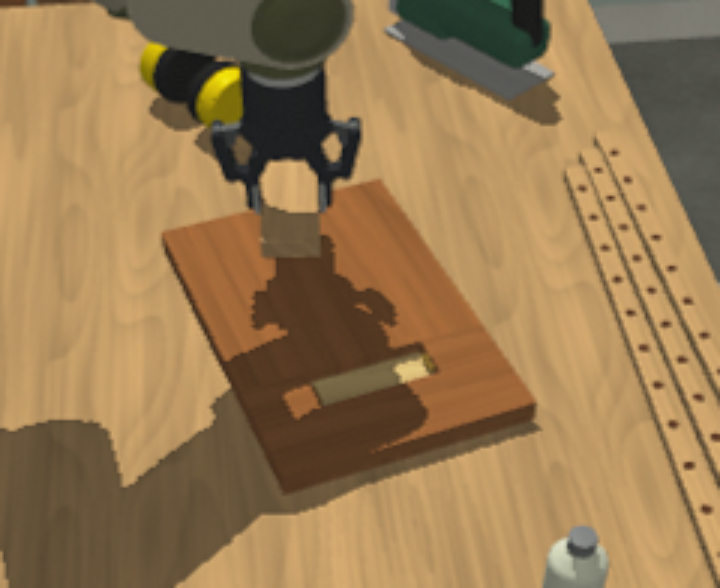

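Call:
step_arm(steps=[0.4,0,0,0.1,0,0,0,0.4,0,0,0.16,0,0,0,0.4,0,0,0.19,0,0,0,0.4,0,0,0.19,0,0,0,1,0,0,0.19,0,0,0,1,0,0,0.19,0,0,0,1,0,0,0.19,0,0,0,1,0,0,0.19,0,0,0,1,0,0,0,0,0,0,1,0,0,-0.3,0,0,0])

```text
time_s: 7.0
position: [0.5555, 0.2295, 0.1498]
tool_rot: [[0.08, 0.997, -0.003], [0.997, -0.08, -0.001], [-0.001, -0.003, -1.0]]
ft_force: [1.6, -0.3, 0.3]
grip_width: 0.0854
```

```bash
python3 - <<'E'
from mv import *
apply(0,0,-.3,0)
obs()
goal(.45,-.02,.22,-40)
goal(.576,-.278,.14,-87.0,[.45,-.02,.22,-40])
E
```

```text
t 7.0 pos [0.5555 0.2295 0.1498] cmd [ 0.556   0.2301  0.1961 -4.584 ] a -4.59 tilt [-0.003  -0.0006] F [ 1.56 -0.27  0.28] grip 0.0854 q [11.2 31.7 74.5 -0.  74.  15.8]
goal (0.45, -0.02, 0.22, -40) shift [-0.8592 -0.2855 -0.0797] turnz 0.787 rows>= 5.5 4.1
goal (0.576, -0.278, 0.14, -87.0) shift [-0.3888  0.8745  0.2667] turnz 1.0444 rows>= 6.0 5.5
```

```bash
python3 - <<'E'
from mv import *
c=load(); c[2]=.149; json.dump(c,open(F,'w'))
goal(.46,-.02,.22,-42)
goal(.576,-.278,.14,-87.0,[.46,-.02,.22,-42])
E
```

```text
goal (0.46, -0.02, 0.22, -42) shift [-0.8566 -0.2522 -0.2367] turnz 0.8315 rows>= 5.5 4.4
goal (0.576, -0.278, 0.14, -87.0) shift [-0.3804  0.8628  0.2667] turnz 1.0 rows>= 5.9 5.2
```

Call:
step_arm(steps=[1,-0.1,-0.03,-0.23,0,0,0.2,1,-0.82,-0.25,-0.23,0,0,0.83,1,-0.82,-0.25,-0.23,0,0,0.83,1,-0.82,-0.25,-0.23,0,0,0.83,1,-0.82,-0.25,-0.23,0,0,0.83,1,-0.82,-0.25,-0.23,0,0,0.83,1,-0.82,-0.25,-0.23,0,0,0.83,1,-0.82,-0.25,-0.23,0,0,0.83,1,-0.82,-0.25,-0.23,0,0,0.83])

```text
time_s: 7.9
position: [0.4619, -0.0089, 0.2184]
tool_rot: [[0.668, 0.744, 0.0], [0.744, -0.668, 0.0], [0.0, -0.0, -1.0]]
ft_force: [-0.2, -0.4, 0.9]
grip_width: 0.0852
```

```bash
python3 - <<'E'
from mv import *
apply(-.82,-.25,-.23,.83)
obs()
goal(.576,-.278,.14,-87.0)
E
```

```text
t 7.9 pos [ 0.4619 -0.0089  0.2184] cmd [ 4.6150e-01 -9.1000e-03  2.1800e-01 -4.1934e+01] a -41.89 tilt [0.0001 0.0002] F [-0.22 -0.38  0.87] grip 0.0852 q [-15.8  14.6  90.6   0.   74.9  26. ]
goal (0.576, -0.278, 0.14, -87.0) shift [-0.4118  0.8828  0.26  ] turnz 1.0015 rows>= 6.0 5.2
```

```bash
python3 - <<'E'
from h import *
p,d=shot('top','t3'); q,e=shot('side','s3')
cv2.imwrite('pics/t3c.png',cv2.resize(p[150:330,200:460],None,fx=3,fy=3))
cv2.imwrite('pics/s3c.png',cv2.resize(q[150:400,220:420],None,fx=3,fy=2.4))
E
```

```text
(no output)
```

View pics/t3c.png

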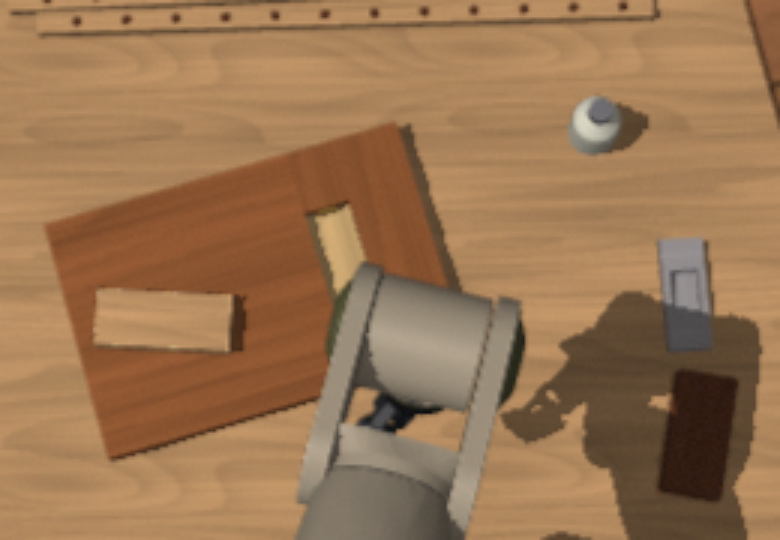

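View pics/s3c.png

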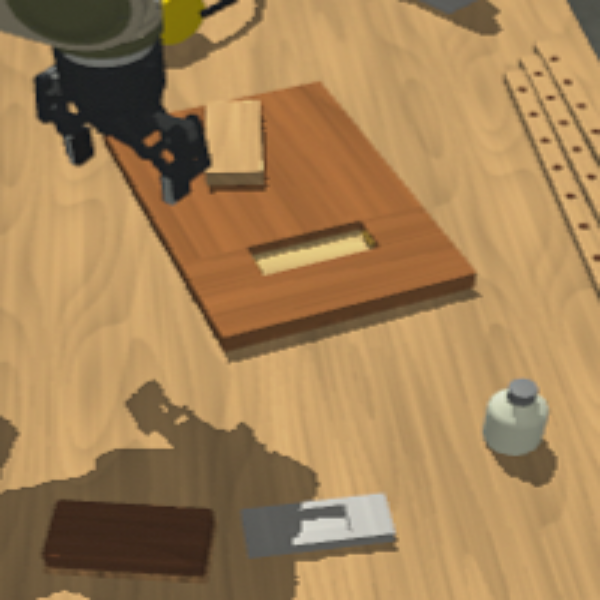

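Call:
step_arm(steps=[1,-0.41,0.88,0.26,0,0,1,1,-0.41,0.88,0.26,0,0,1,1,-0.41,0.88,0.26,0,0,1,1,-0.41,0.88,0.26,0,0,1,1,-0.41,0.88,0.26,0,0,1,1,-0.41,0.88,0.26,0,0,1,1,-0.41,0.88,0.26,0,0,1,1,-0.41,0.88,0.26,0,0,1,1,-0.41,0.88,0.26,0,0,1])

```text
time_s: 8.9
position: [0.5761, -0.2759, 0.1406]
tool_rot: [[0.998, 0.055, -0.0], [0.055, -0.998, 0.0], [-0.0, -0.0, -1.0]]
ft_force: [-0.4, 0.7, -0.3]
grip_width: 0.0856
```

```bash
python3 - <<'E'
from mv import *
apply(-.41,.88,.26,1)
obs()
goal(.5755,-.2775,.0255,-87.3)
# refined measurement from s3/t3 images
from h import *
np.set_printoptions(precision=2,suppress=True)
def edgefit(cam,img,corners,z,w=6,n=60):
    """refine a quad (world xy corners at height z) by gradient maxima along normals; returns fitted world lines/corners"""
    g=cv2.GaussianBlur(cv2.cvtColor(img,cv2.COLOR_BGR2GRAY),(0,0),.8).astype(np.float32)
    C=np.array(corners,float); out=[]
    for i in range(4):
        a,b=C[i],C[(i+1)%4]; t=(b-a)/np.linalg.norm(b-a); nn=np.array([t[1],-t[0]])
        pts=[]
        for s in np.linspace(.12,.88,n):
            off=np.linspace(-.006,.006,49); P=np.c_[a+(b-a)*s+off[:,None]*nn,np.full(49,z)]
            u=proj(cam,P).astype(np.float32)
            v=cv2.remap(g,u[:,0].reshape(-1,1),u[:,1].reshape(-1,1),cv2.INTER_LINEAR).ravel()
            d=abs(np.gradient(v)); k=d.argmax()
            if d[k]>1: pts.append(P[k,:2])
        pts=np.array(pts,np.float32)
        l=cv2.fitLine(pts,cv2.DIST_HUBER,0,.001,.001).ravel(); r=np.abs((pts-l[2:])@np.array([-l[1],l[0]]))
        out.append((l,np.median(r)*1000,len(pts)))
    cs=[]
    for i in range(4):
        l0,l1=out[i-1][0],out[i][0]
        A=np.c_[l0[:2],-l1[:2]]; k=np.linalg.solve(A,l1[2:]-l0[2:]); cs.append(l0[2:]+k[0]*l0[:2])
    return np.array(cs),out
def quad(cx,cy,L,W,yaw):
    y=np.radians(yaw); R=np.array([[np.cos(y),-np.sin(y)],[np.sin(y),np.cos(y)]])
    return np.array([[-L/2,-W/2],[L/2,-W/2],[L/2,W/2],[-L/2,W/2]])@R.T+[cx,cy]
def rep(name,cam,img,q,z):
    c,o=edgefit(cam,cv2.imread(img),q,z)
    ctr=c.mean(0)*1000; e=c[1]-c[0]; f=c[2]-c[1]
    print(name,cam,'ctr',ctr,'L',np.linalg.norm(e)*1000,'W',np.linalg.norm(f)*1000,'yaw',np.degrees(np.arctan2(e[1],e[0])),'res',[round(float(x[1]),1) for x in o],[x[2] for x in o])
rep('pull','top','pics/top0.png',quad(.5755,-.2775,.11,.042,2.7),.016)
rep('pull','side','pics/side0.png',quad(.5755,-.2775,.11,.042,2.7),.016)
rep('door','top','pics/top0.png',quad(.591,.141,.24,.36,15),.026)
rep('door','side','pics/side0.png',quad(.591,.141,.24,.36,15),.026)
rep('pocket','side','pics/s3.png',quad(.6145,.054,.113,.045,15),.026)
rep('door','side','pics/s3.png',quad(.591,.141,.24,.36,15),.026)
E
```

```text
t 8.9 pos [ 0.5761 -0.2759  0.1406] cmd [  0.5757  -0.277    0.14   -86.934 ] a -86.82 tilt [-0.0001  0.0004] F [-0.38  0.71 -0.3 ] grip 0.0856 q [-36.2  35.6  68.5   0.   75.9  50.6]
goal (0.5755, -0.2775, 0.0255, -87.3) shift [-0.0009  0.0015  0.3817] turnz 0.0081 rows>= 2.3 0.0Traceback (most recent call last):
  File "<stdin>", line 36, in <module>
  File "<stdin>", line 33, in rep
  File "<stdin>", line 22, in edgefit
cv2.error: OpenCV(4.12.0) /io/opencv/modules/imgproc/src/linefit.cpp:618: error: (-215:Assertion failed) npoints2 >= 0 || npoints3 >= 0 in function 'fitLine'
```

```bash
cat > ef.py <<'E'
from h import *
np.set_printoptions(precision=2,suppress=True)
def edgefit(cam,img,corners,z,rng=.006,n=60):
    g=cv2.GaussianBlur(cv2.cvtColor(img,cv2.COLOR_BGR2GRAY),(0,0),.7).astype(np.float32)
    C=np.array(corners,float); out=[]
    for i in range(4):
        a,b=C[i],C[(i+1)%4]; t=(b-a)/np.linalg.norm(b-a); nn=np.array([t[1],-t[0]])
        pts=[];sg=[]
        for s in np.linspace(.12,.88,n):
            off=np.linspace(-rng,rng,61); P=np.c_[a+(b-a)*s+off[:,None]*nn,np.full(61,z)]
            u=proj(cam,P).astype(np.float32)
            v=cv2.remap(g,u[:,0].reshape(-1,1),u[:,1].reshape(-1,1),cv2.INTER_CUBIC).ravel()
            d=np.gradient(v); k=abs(d).argmax()
            if abs(d[k])>.3: pts.append(P[k,:2]); sg.append(d[k])
        if len(pts)<8: pts=[a,b,a,b]
        pts=np.array(pts,np.float32)
        l=cv2.fitLine(pts,cv2.DIST_HUBER,0,.001,.001).ravel(); r=np.abs((pts-l[2:])@np.array([-l[1],l[0]]))
        out.append((l,np.median(r)*1000,len(sg)))
    cs=[]
    for i in range(4):
        l0,l1=out[i-1][0],out[i][0]
        A=np.c_[l0[:2],-l1[:2]]; k=np.linalg.solve(A,l1[2:]-l0[2:]); cs.append(l0[2:]+k[0]*l0[:2])
    return np.array(cs),out
def quad(cx,cy,L,W,yaw):
    y=np.radians(yaw); R=np.array([[np.cos(y),-np.sin(y)],[np.sin(y),np.cos(y)]])
    return np.array([[-L/2,-W/2],[L/2,-W/2],[L/2,W/2],[-L/2,W/2]])@R.T+[cx,cy]
def rep(name,cam,img,q,z,rng=.006):
    c,o=edgefit(cam,cv2.imread(img),q,z,rng)
    ctr=c.mean(0)*1000; e=c[1]-c[0]+c[2]-c[3]; f=c[2]-c[1]+c[3]-c[0]
    print(name,cam,'ctr',ctr,'L',np.linalg.norm(e)*500,'W',np.linalg.norm(f)*500,'yaw',np.degrees(np.arctan2(e[1],e[0])),'yawW',np.degrees(np.arctan2(f[1],f[0]))-90,'res',[round(float(x[1]),1) for x in o],[x[2] for x in o])
E
python3 - <<'E'
from ef import *
rep('pull','top','pics/top0.png',quad(.5755,-.2775,.11,.042,2.7),.016)
rep('pull','side','pics/side0.png',quad(.5755,-.2775,.11,.042,2.7),.016)
rep('door','top','pics/top0.png',quad(.591,.141,.24,.36,15),.026)
rep('door','side','pics/side0.png',quad(.591,.141,.24,.36,15),.026)
rep('pocket','side','pics/s3.png',quad(.6145,.054,.113,.045,15),.026)
rep('door','side','pics/s3.png',quad(.591,.141,.24,.36,15),.026)
rep('offcut','top','pics/top0.png',quad(.632,.0585,.055,.13,-4.6),.048)
rep('offcut','side','pics/side0.png',quad(.632,.0585,.055,.13,-4.6),.048)
E
```

```text
pull top ctr [ 576.54 -277.03] L 107.89221 W 45.980423 yaw 1.7487106 yawW 0.5649948 res [0.5, 0.0, 0.4, 0.3] [60, 0, 60, 60]
pull side ctr [ 573.06 -277.98] L 109.22165 W 36.597065 yaw 4.1394773 yawW 0.10983276 res [0.5, 0.5, 2.7, 0.6] [60, 60, 60, 60]
door top ctr [589.61 139.87] L 244.39714 W 360.1272 yaw 15.176205 yawW 15.184685 res [0.8, 0.7, 0.7, 0.6] [60, 60, 60, 60]
door side ctr [587.1  144.06] L 241.78384 W 360.124 yaw 15.207055 yawW 14.679192 res [0.7, 0.8, 1.2, 1.2] [60, 60, 60, 60]
pocket side ctr [612.77  57.8 ] L 112.94283 W 44.93111 yaw 15.583149 yawW 16.00335 res [0.8, 0.9, 0.6, 0.8] [60, 60, 60, 60]
door side ctr [587.36 143.09] L 241.80258 W 358.07187 yaw 15.832215 yawW 14.709145 res [0.7, 0.8, 2.6, 1.2] [60, 60, 47, 60]
offcut top ctr [632.74  56.87] L 54.855213 W 130.45131 yaw -1.921094 yawW -5.1432037 res [0.1, 0.9, 0.2, 1.0] [60, 60, 60, 60]
offcut side ctr [629.13  61.03] L 55.106827 W 129.1159 yaw -0.26831758 yawW -5.235817 res [0.6, 0.5, 0.8, 0.1] [60, 60, 60, 60]
```

Call:
step_arm(steps=[1,0,0,0.15,0,0,0,1,0,0,0.3,0,0,0,1,0,0,0.382,0,0,0,1,0,0,0.382,0,0,0,1,0,0,0.382,0,0,0])

```text
time_s: 9.4
position: [0.5766, -0.2768, 0.0274]
tool_rot: [[0.998, 0.055, 0.001], [0.055, -0.998, -0.001], [0.001, 0.001, -1.0]]
ft_force: [-0.5, 0.5, 1.6]
grip_width: 0.0854
```

```bash
python3 - <<'E'
from mv import *
from h import *
apply(0,0,.382,0)
obs()
p,d=shot('side','s4')
cv2.imwrite('pics/s4c.png',cv2.resize(p[300:420,220:420],None,fx=4,fy=4))
E
```

```text
t 9.4 pos [ 0.5766 -0.2768  0.0274] cmd [ 5.7570e-01 -2.7700e-01  2.5400e-02 -8.6934e+01] a -86.85 tilt [ 0.0013 -0.0009] F [-0.49  0.49  1.65] grip 0.0854 q [-36.2  43.   74.9   0.   62.   50.6]
```

View pics/s4c.png

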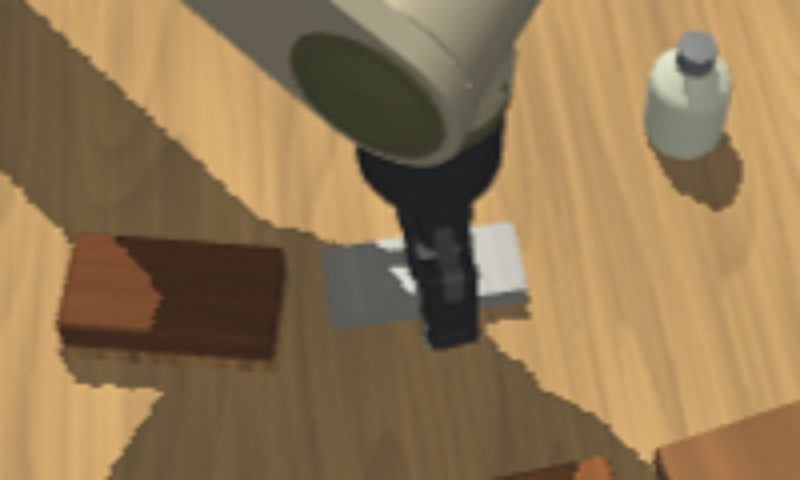

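```bash
python3 - <<'E'
from h import *
np.set_printoptions(precision=1,suppress=True)
x=np.array([.998,.055,0]);y=np.array([.055,-.998,0]);P=np.array([.5766,-.2768,0])
for k in(.043,.057):
  for z in (.010,.02):
    for s in(-.011,0,.011): print(k,z,s,(proj('side',P+[0,0,z]+k*y+s*x)[0]-[220,300])*4)
print((proj('side',np.array([[.5195,-.3,.016],[.629,-.295,.016]]))-[220,300])*4)
d=np.load('pics/s4.npy')
for c,r in [(450,340),(450,330),(450,320),(440,300)]:
    px=[220+c/4,300+r/4]; print(c,r,np.round(at_depth('side',[px],[d[int(px[1]),int(px[0])]])*1000,1))
E
```

```text
0.043 0.01 -0.011 [422.9 348.2]
0.043 0.01 0 [442.7 344.9]
0.043 0.01 0.011 [462.5 341.6]
0.043 0.02 -0.011 [423.  339.7]
0.043 0.02 0 [443.  336.4]
0.043 0.02 0.011 [463.  333.1]
0.057 0.01 -0.011 [427.6 372.3]
0.057 0.01 0 [447.7 368.9]
0.057 0.01 0.011 [467.6 365.6]
0.057 0.02 -0.011 [427.8 363.9]
0.057 0.02 0 [448.  360.5]
0.057 0.02 0.011 [468.1 357.1]
[[330.3 318.4]
 [526.4 288. ]]
450 340 [[ 577.4 -350.4   78.2]]
450 330 [[ 578.1 -345.3   78.6]]
450 320 [[ 577.7 -346.5   91.9]]
440 300 [[ 572.1 -347.4  115.9]]
```

Call:
step_arm(steps=[1,-0.007,0,0.006,0,0,0,1,-0.007,0,0.006,0,0,0,0.3,-0.007,0,0.006,0,0,0,0.3,-0.007,0,0.006,0,0,0,0.3,-0.007,0,0.006,0,0,0,0.3,-0.007,0,0.006,0,0,0,0.3,-0.007,0,0.006,0,0,0,0.3,-0.007,0,0.006,0,0,0], grip_force=60)

```text
time_s: 10.25
position: [0.574, -0.2777, 0.0246]
tool_rot: [[0.999, 0.053, 0.001], [0.053, -0.999, -0.0], [0.001, 0.001, -1.0]]
ft_force: [-0.9, 0.9, 6.0]
grip_width: 0.0401
```

```bash
python3 - <<'E'
from mv import *
from h import *
apply(-.007,0,.006,0)
obs()
goal(.58,-.16,.14,-87)
p,d=shot('side','s5')
cv2.imwrite('pics/s5c.png',cv2.resize(p[300:420,220:420],None,fx=4,fy=4))
E
```

```text
t 10.25 pos [ 0.574  -0.2777  0.0246] cmd [ 5.7360e-01 -2.7720e-01  2.3600e-02 -8.6934e+01] a -86.94 tilt [ 0.0008 -0.0005] F [-0.94  0.9   6.03] grip 0.0401 q [-36.4  43.1  75.3   0.   61.6  50.5]
goal (0.58, -0.16, 0.14, -87) shift [ 0.042  -0.3888 -0.388 ] turnz 0.0015 rows>= 3.3 0.0
```

View pics/s5c.png

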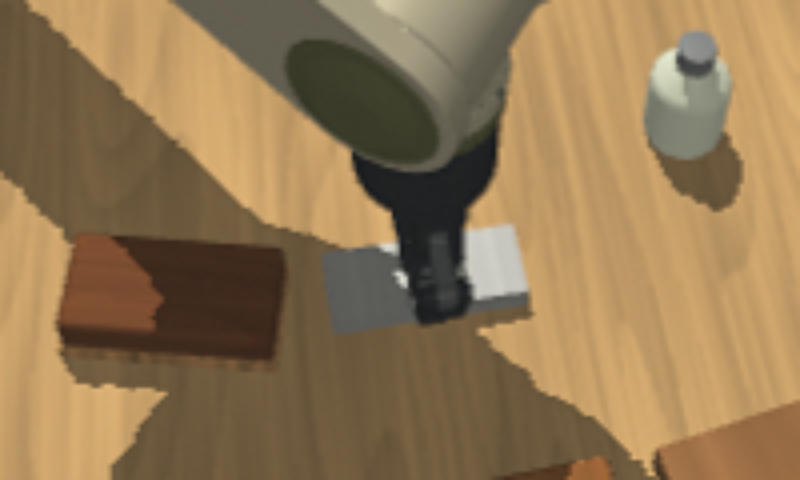

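Call:
step_arm(steps=[0.3,0,0,-0.05,0,0,0,0.3,0,0,-0.15,0,0,0,0.3,0,0,-0.3,0,0,0,0.3,0.04,-0.2,-0.4,0,0,0,0.3,0.04,-0.4,-0.4,0,0,0,0.3,0.04,-0.4,-0.4,0,0,0,0.3,0.04,-0.4,-0.4,0,0,0])

```text
time_s: 11.0
position: [0.5791, -0.1536, 0.1443]
tool_rot: [[0.998, 0.057, -0.001], [0.057, -0.998, 0.001], [-0.0, -0.001, -1.0]]
ft_force: [0.3, -0.9, -2.2]
grip_width: 0.0398
```

```bash
python3 - <<'E'
from mv import *
from h import *
apply(.04,-.4,-.4,0)
obs()
goal(.6148,.0541,.14,-75)
p,d=shot('side','s6')
cv2.imwrite('pics/s6c.png',cv2.resize(p[220:400,220:460],None,fx=3.3,fy=3.3))
E
```

```text
t 11.0 pos [ 0.5791 -0.1536  0.1443] cmd [  0.5792  -0.1567   0.1436 -86.934 ] a -86.71 tilt [-0.0005  0.0009] F [ 0.3  -0.86 -2.23] grip 0.0398 q [-26.2  31.8  75.4   0.   72.9  60.5]
goal (0.6148, 0.0541, 0.14, -75) shift [ 0.1561 -0.6953  0.012 ] turnz -0.2652 rows>= 4.3 1.4
```

View pics/s6c.png

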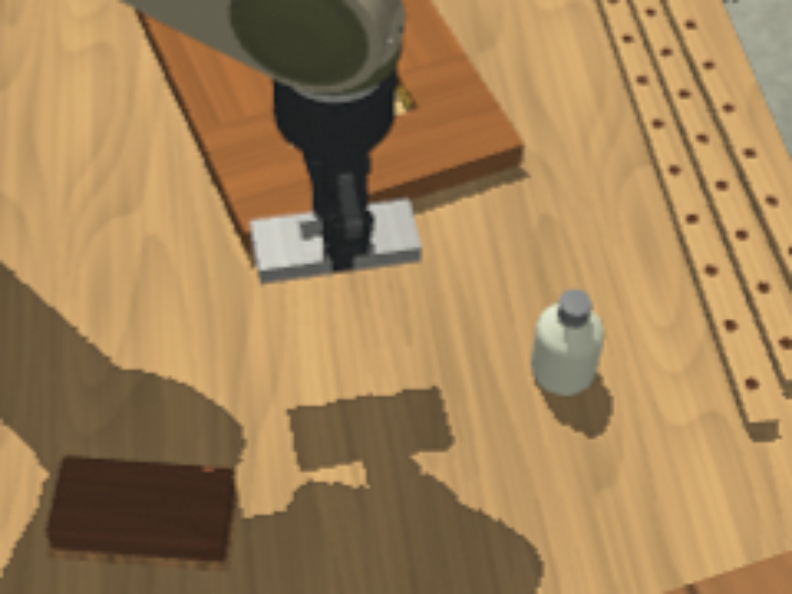

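```bash
python3 - <<'E'
from mv import *
goal(.6138,.0555,.085,-74.8)
E
```

```text
goal (0.6138, 0.0555, 0.085, -74.8) shift [ 0.153  -0.7001  0.1953] turnz -0.2696 rows>= 4.5 1.4
```

Call:
step_arm(steps=[0.3,0.15,-0.7,0,0,0,-0.27,0.3,0.15,-0.7,0,0,0,-0.27,0.3,0.15,-0.7,0,0,0,-0.27,0.3,0.15,-0.7,0,0,0,-0.27,0.3,0.15,-0.7,0.1,0,0,-0.27,0.3,0.15,-0.7,0.2,0,0,-0.27,0.3,0.15,-0.7,0.2,0,0,-0.27,0.3,0.15,-0.7,0.2,0,0,-0.27])

```text
time_s: 11.85
position: [0.6135, 0.0539, 0.0841]
tool_rot: [[0.965, 0.261, -0.001], [0.261, -0.965, -0.0], [-0.001, -0.0, -1.0]]
ft_force: [0.2, 0.6, -2.1]
grip_width: 0.04
```

```bash
python3 - <<'E'
from mv import *
from h import *
apply(.15,-.7,.2,-.27)
obs()
goal(.6138,.0555,.085,-74.8)
p,d=shot('side','s7');p2,d=shot('top','t7')
cv2.imwrite('pics/s7c.png',cv2.resize(p[200:320,240:420],None,fx=4.4,fy=4.4,interpolation=cv2.INTER_CUBIC))
cv2.imwrite('pics/t7c.png',cv2.resize(p2[150:330,200:440],None,fx=3.3,fy=3.3,interpolation=cv2.INTER_CUBIC))
E
```

```text
t 11.85 pos [0.6135 0.0539 0.0841] cmd [ 6.1290e-01  5.5400e-02  8.3600e-02 -7.4784e+01] a -74.86 tilt [-0.0007 -0.0001] F [ 0.24  0.65 -2.12] grip 0.04 q [-6.  37.1 76.4 -0.  66.6 68.9]
goal (0.6138, 0.0555, 0.085, -74.8) shift [ 0.0029  0.0005 -0.0047] turnz 0.0004 rows>= 0.0 0.0
```

View pics/s7c.png

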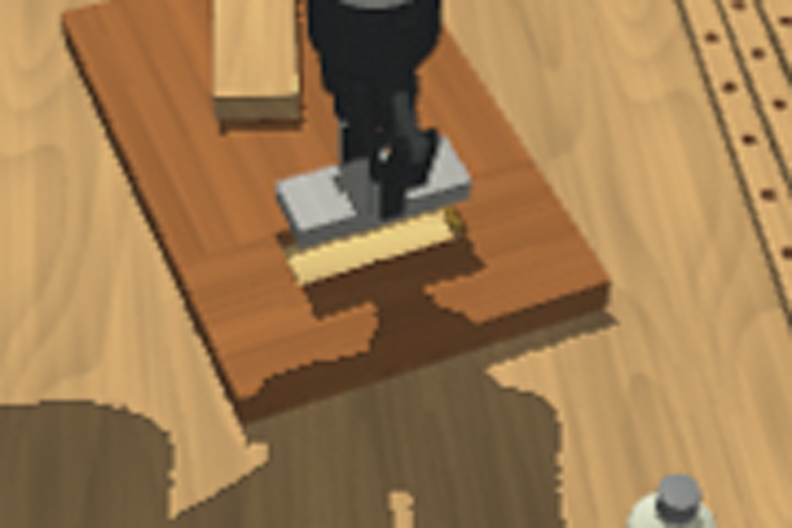

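View pics/t7c.png

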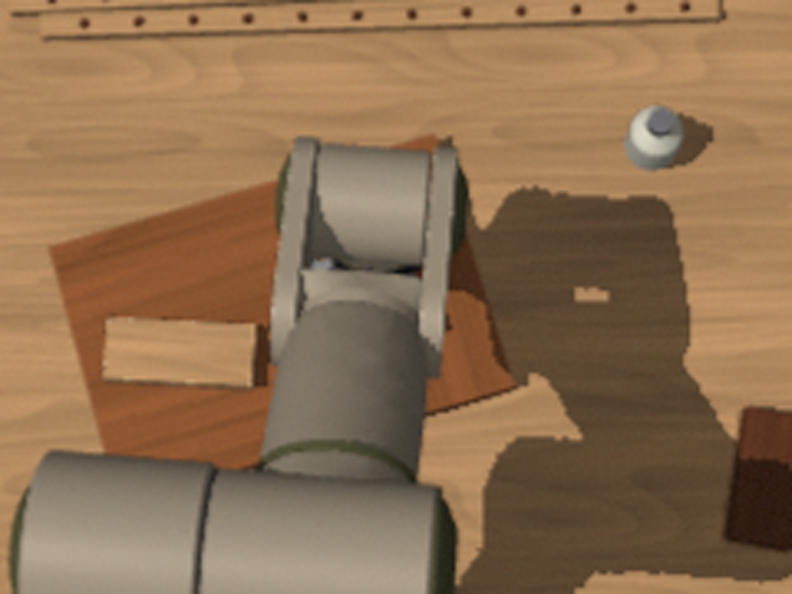

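```bash
cat > ov.py <<'E'
from ef import *
def box(cx,cy,z0,L,W,H,yaw):
    q=quad(cx,cy,L,W,yaw); return np.r_[np.c_[q,np.full(4,z0)],np.c_[q,np.full(4,z0+H)]]
def draw(img,cam,P,off,s,col,edges):
    u=(proj(cam,P)-off+.5)*s-.5
    for a,b in edges: cv2.line(img,tuple(np.round(u[a]*8).astype(int)),tuple(np.round(u[b]*8).astype(int)),col,1,cv2.LINE_AA,3)
E8=[(0,1),(1,2),(2,3),(3,0),(4,5),(5,6),(6,7),(7,4),(0,4),(1,5),(2,6),(3,7)]
E
python3 - <<'E'
from ov import *
p=cv2.imread('pics/s7.png');off=np.array([255,205]);s=6
c=cv2.resize(p[205:305,255:385],None,fx=s,fy=s,interpolation=cv2.INTER_CUBIC)
P=box(.6135,.0545,.0841-.0246,.11,.042,.016,15.2)
draw(c,'side',P,off,s,(0,255,0),E8)
D=box(.6128,.0578,.010,.113,.045,.016,15.4); draw(c,'side',D,off,s,(255,0,255),E8)
cv2.imwrite('pics/ov7.png',c)
q=cv2.imread('pics/s3.png')
c=cv2.resize(q[205:305,255:385],None,fx=s,fy=s,interpolation=cv2.INTER_CUBIC)
draw(c,'side',D,off,s,(255,0,255),E8); cv2.imwrite('pics/ov3.png',c)
E
```

```text
(no output)
```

View pics/ov7.png

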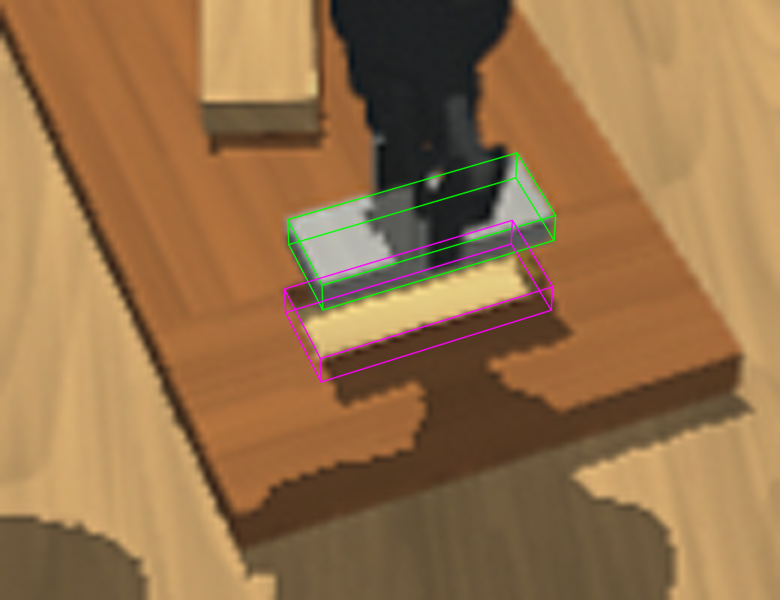

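View pics/ov3.png

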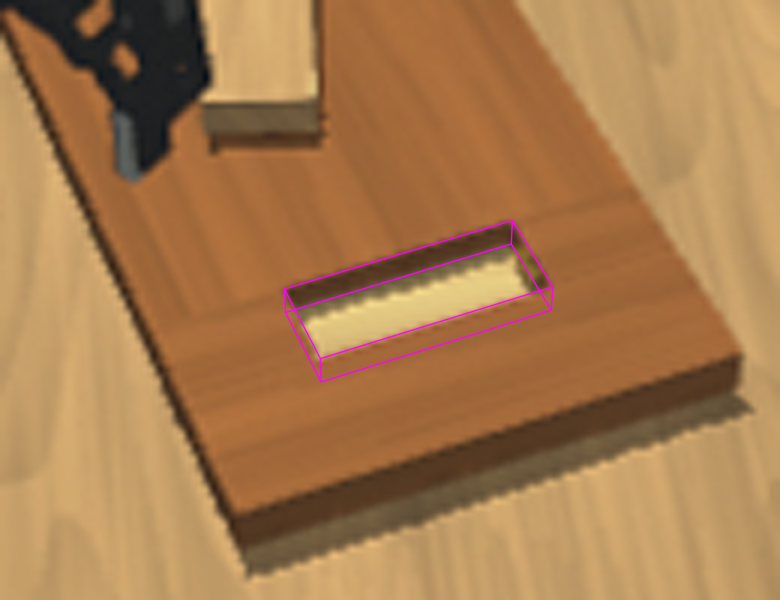

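```bash
cat > fit.py <<'E'
from ov import *
from scipy.optimize import minimize
def gradmag(img):
    g=[cv2.GaussianBlur(img[:,:,k],(0,0),.6).astype(np.float32) for k in range(3)]
    return sum(np.hypot(cv2.Scharr(a,cv2.CV_32F,1,0),cv2.Scharr(a,cv2.CV_32F,0,1)) for a in g)
def score(v,G,cam,z0,dims,edges):
    P=box(v[0]/1000,v[1]/1000,z0,*dims,v[2]); t=np.linspace(.05,.95,80)[:,None]; s=0
    for a,b,lo,hi in edges:
        tt=lo+(hi-lo)*t; u=proj(cam,P[a]+(P[b]-P[a])*tt).astype(np.float32)
        m=cv2.remap(G,u[:,0].reshape(-1,1),u[:,1].reshape(-1,1),cv2.INTER_LINEAR); s+=np.minimum(m,600).mean()*(hi-lo)**.5
    return -s
def fit(img,cam,z0,dims,edges,v0,rng=4):
    G=gradmag(img); best=None
    for dx in np.arange(-rng,rng+.1,1):
        for dy in np.arange(-rng,rng+.1,1):
            for da in (-1.5,-.75,0,.75,1.5):
                v=[v0[0]+dx,v0[1]+dy,v0[2]+da]; f=score(v,G,cam,z0,dims,edges)
                if best is None or f<best[0]: best=(f,v)
    r=minimize(score,best[1],args=(G,cam,z0,dims,edges),method='Nelder-Mead',options=dict(initial_simplex=np.array(best[1])+np.array([[0,0,0],[.8,0,0],[0,.8,0],[0,0,.8]])))
    return r.x,r.fun
E
python3 - <<'E'
from fit import *
p7=cv2.imread('pics/s7.png');p3=cv2.imread('pics/s3.png')
pk=[(4,5,0,1),(5,6,0,1),(6,7,0,1),(7,4,0,1)]
print('pocket',fit(p3,'side',.010,(.113,.045,.016),pk,[612.8,57.8,15.4]))
pl=[(0,1,0,.35),(0,1,.6,1),(4,5,0,.35),(4,5,.6,1),(5,6,0,1),(7,4,0,1),(1,5,0,1),(6,7,.7,1)]
for dz in(-.002,0,.002): print('pull',dz,fit(p7,'side',.0595+dz,(.11,.042,.016),pl,[613.5,54.5,15.2]))
# door with same approach
dr=[(0,1,0,1),(4,5,0,1),(7,4,0,1),(5,6,0,1)]
print('door',fit(cv2.imread('pics/side0.png'),'side',0,(.24,.36,.026),dr,[588,143,15.2]))
s0=cv2.imread('pics/side0.png')
print('pull0',fit(s0,'side',0,(.11,.042,.016),[(0,1,0,1),(4,5,0,1),(5,6,0,1),(6,7,0,1),(7,4,0,1)],[574,-277,3]))
E
```

```text
pocket (array([610.8,  59.8,  16.9]), np.float64(-2400.0))Traceback (most recent call last):
  File "<stdin>", line 6, in <module>
  File "fit.py", line 17, in fit
    v=[v0[0]+dx,v0[1]+dy,v0[2]+da]; f=score(v,G,cam,z0,dims,edges)
                                      ~~~~~^^^^^^^^^^^^^^^^^^^^^^^
  File "fit.py", line 9, in score
    tt=lo+(hi-lo)*t; u=proj(cam,P[a]+(P[b]-P[a])*tt).astype(np.float32)
                       ~~~~^^^^^^^^^^^^^^^^^^^^^^^^^
  File "h.py", line 19, in proj
    c=imaging.get_calibration(cam);K=np.array(c['camera_matrix']);T=np.linalg.inv(np.array(c['world_from_camera']))
ValueError: time passes only in moves, steps and waits
```

```bash
python3 - <<'E'
import re
s=open('h.py').read()
s=s.replace("def shot","""_C={}
def cal(n):
    import json,os
    f=f'cal_{n}.json'
    if n not in _C:
        if not os.path.exists(f):
            c=imaging.get_calibration(n); json.dump({k:np.array(v).tolist() for k,v in c.items()},open(f,'w'))
        _C[n]=json.load(open(f))
    return _C[n]
def shot""",1).replace("c=imaging.get_calibration(cam)","c=cal(cam)")
open('h.py','w').write(s)
f=open('fit.py').read().replace('np.minimum(m,600)','np.minimum(m,2500)'); open('fit.py','w').write(f)
E
cat > t.py <<'E'
from fit import *
cal('side');cal('top')
p7=cv2.imread('pics/s7.png');p3=cv2.imread('pics/s3.png')
pk=[(4,5,0,1),(5,6,0,1),(6,7,0,1),(7,4,0,1)]
print('pocket',fit(p3,'side',.010,(.113,.045,.016),pk,[612.8,57.8,15.4]))
pl=[(0,1,0,.35),(0,1,.6,1),(4,5,0,.35),(4,5,.6,1),(5,6,0,1),(7,4,0,1),(1,5,0,1),(6,7,.7,1)]
for dz in(-.002,0,.002): print('pull',dz,fit(p7,'side',.0595+dz,(.11,.042,.016),pl,[613.5,54.5,15.2]))
dr=[(0,1,0,1),(4,5,0,1),(7,4,0,1),(5,6,0,1)]
print('door',fit(cv2.imread('pics/side0.png'),'side',0,(.24,.36,.026),dr,[588,143,15.2]))
s0=cv2.imread('pics/side0.png')
print('pull0',fit(s0,'side',0,(.11,.042,.016),[(0,1,0,1),(4,5,0,1),(5,6,0,1),(6,7,0,1),(7,4,0,1)],[574,-277,3]))
E
time python3 t.py
```

```text
pocket (array([612.76,  58.1 ,  15.71]), np.float64(-7829.154296875))
pull -0.002 (array([611.81,  56.47,  16.36]), np.float64(-13545.3388671875))
pull 0 (array([611.47,  54.56,  16.57]), np.float64(-13546.6015625))
pull 0.002 (array([611.18,  52.68,  16.52]), np.float64(-13543.8271484375))
door (array([583.98, 143.39,  15.29]), np.float64(-6046.998046875))
pull0 (array([ 573.06, -274.99,    2.3 ]), np.float64(-8519.697265625))
real	0m3.168s
user	0m3.505s
sys	0m0.120s
```

```bash
python3 - <<'E'
from ov import *
p=cv2.imread('pics/s7.png');off=np.array([295,225]);s=10
out=[]
for v in ([611.5,54.6,16.5],[612.8,54.6,15.2]):
    c=cv2.resize(p[225:262,295:355],None,fx=s,fy=s,interpolation=cv2.INTER_NEAREST)
    draw(c,'side',box(v[0]/1000,v[1]/1000,.0595,.11,.042,.016,v[2]),off,s,(0,255,0),E8[:8]+[(0,4),(1,5)]); out.append(c)
cv2.imwrite('pics/ov7b.png',np.vstack(out)[:, :])
E
```

```text
(no output)
```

View pics/ov7b.png

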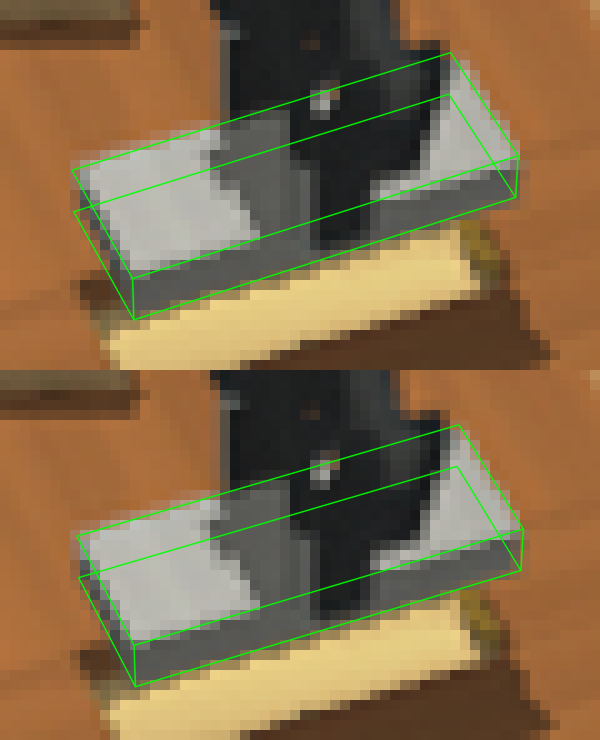

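```bash
cat > sil.py <<'E'
from ov import *
from scipy.optimize import minimize
def alpha(img):
    b,g,r=[img[:,:,k].astype(np.float32) for k in range(3)]
    return np.clip(1-((r-b)/np.maximum(r,1)-.06)/.30,0,1)
def sil(v,z0,dims,win,ss=8):
    x0,y0,x1,y1=win; P=box(v[0]/1000,v[1]/1000,z0,*dims,v[2]); u=(proj('side',P)-[x0,y0]+.5)*ss-.5
    m=np.zeros(((y1-y0)*ss,(x1-x0)*ss),np.uint8); h=cv2.convexHull(u.astype(np.float32)).reshape(-1,2)
    cv2.fillConvexPoly(m,np.round(h*16).astype(int),255,cv2.LINE_8,4)
    return cv2.resize(m,(x1-x0,y1-y0),interpolation=cv2.INTER_AREA).astype(np.float32)/255
def fitsil(img,z0,dims,v0,win,ignore):
    A=alpha(img)[win[1]:win[3],win[0]:win[2]]; W=np.ones_like(A); W[ignore[win[1]:win[3],win[0]:win[2]]]=0
    f=lambda v:((sil(v,z0,dims,win)-A)**2*W).sum()
    r=minimize(f,v0,method='Nelder-Mead',options=dict(initial_simplex=np.array(v0)+np.array([[0,0,0],[2,0,0],[0,2,0],[0,0,1.5]]),xatol=.02,fatol=.001))
    return r.x,r.fun,A,W
E
python3 - <<'E'
from sil import *
p=cv2.imread('pics/s7.png'); win=(295,225,355,262)
g=p.max(2)
# ignore: gripper-ish polygon (columns 314..343 above the near edge)
ig=np.zeros(p.shape[:2],bool); ig[225:246,313:344]=True; ig[240:252,324:336]=True
ig[225:233,336:342]=True
r=fitsil(p,.0595,(.11,.042,.016),[612.8,54.6,15.2],win,ig)
print(r[0],r[1])
for dz in(-.002,.002): print(fitsil(p,.0595+dz,(.11,.042,.016),[612.8,54.6,15.2],win,ig)[:2])
A=r[2]*r[3]; S=sil(r[0],.0595,(.11,.042,.016),win)*r[3]
cv2.imwrite('pics/sil.png',cv2.resize((np.vstack([A,S])*255).astype(np.uint8),None,fx=8,fy=8,interpolation=cv2.INTER_NEAREST))
# same on s0 pull
p0=cv2.imread('pics/side0.png'); 
print('pull0',fitsil(p0,0,(.11,.042,.016),[574,-277,3],(292,348,362,390),np.zeros(p.shape[:2],bool))[:2])
E
```

```text
[612.81  55.57  15.64] 6.718495845794678
(array([613.22,  57.45,  15.67]), np.float64(5.892731666564941))
(array([612.7 ,  53.74,  16.04]), np.float64(7.516871452331543))
pull0 (array([ 572.97, -275.16,    1.99]), np.float64(5.480206489562988))
```

View pics/sil.png

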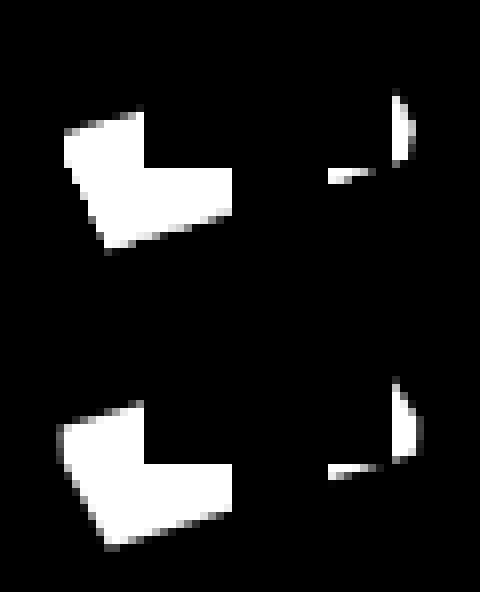

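```bash
python3 - <<'E'
from mv import *
obs()
goal(.6129,.0577,.0545,-74.784)
E
```

```text
t 11.95 pos [0.614  0.0539 0.0856] cmd [ 6.1290e-01  5.5400e-02  8.3600e-02 -7.4784e+01] a -74.86 tilt [ 0.0026 -0.0004] F [-0.03 -0.07 -1.17] grip 0.0398 q [-6.  37.  76.3 -0.  66.6 68.9]
goal (0.6129, 0.0577, 0.0545, -74.784) shift [ 0.002  -0.0073  0.097 ] turnz 0.0 rows>= 0.6 0.0
```

Call:
step_arm(steps=[0.3,0.002,-0.009,0.04,0,0,0,0.3,0.002,-0.009,0.08,0,0,0,0.3,0.002,-0.009,0.097,0,0,0,0.3,0.002,-0.009,0.097,0,0,0,0.3,0.002,-0.009,0.097,0,0,0,0.3,0.002,-0.009,0.097,0,0,0])

```text
time_s: 12.55
position: [0.6131, 0.0577, 0.0553]
tool_rot: [[0.965, 0.262, 0.001], [0.262, -0.965, -0.0], [0.001, 0.0, -1.0]]
ft_force: [0.2, -0.3, -1.7]
grip_width: 0.0399
```

```bash
python3 - <<'E'
from mv import *
from h import *
apply(.002,-.009,.097,0)
obs()
p,d=shot('side','s8');obs()
cv2.imwrite('pics/s8c.png',cv2.resize(p[225:275,290:360],None,fx=10,fy=10,interpolation=cv2.INTER_NEAREST))
E
```

```text
t 12.55 pos [0.6131 0.0577 0.0553] cmd [ 6.1280e-01  5.8200e-02  5.4500e-02 -7.4784e+01] a -74.78 tilt [ 0.0007 -0.0001] F [ 0.17 -0.33 -1.71] grip 0.0399 q [-5.6 39.1 77.9 -0.  62.9 69.2]
t 12.6 pos [0.6131 0.0577 0.0553] cmd [ 6.1280e-01  5.8200e-02  5.4500e-02 -7.4784e+01] a -74.78 tilt [ 0.0008 -0.0001] F [-0.26 -0.88 -1.58] grip 0.04 q [-5.6 39.1 77.9 -0.  62.9 69.2]
```

View pics/s8c.png

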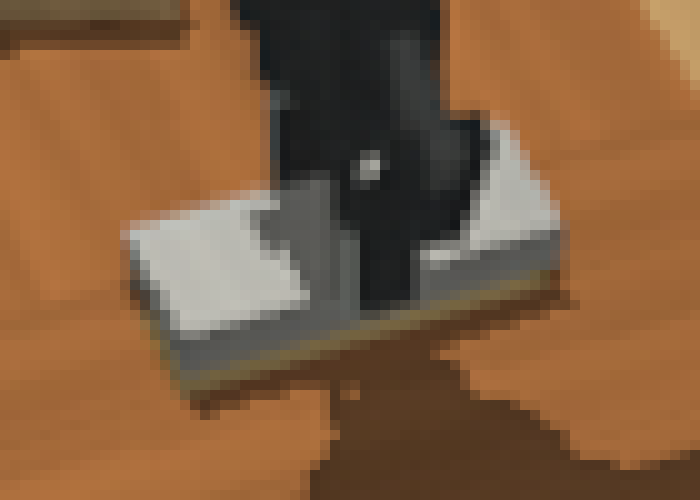

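```bash
python3 - <<'E'
from sil import *
p=cv2.imread('pics/s8.png'); off=np.array([290,225]); s=10
win=(290,225,360,275)
ig=np.zeros(p.shape[:2],bool); ig[225:250,315:343]=True; ig[240:257,324:333]=True
for z in(.029,.0307,.032):
    r=fitsil(p,z,(.11,.042,.016),[613,57.7,15.4],win,ig); print(z,r[:2])
c=cv2.resize(p[225:275,290:360],None,fx=s,fy=s,interpolation=cv2.INTER_NEAREST)
draw(c,'side',box(.6131,.0577,.0307,.11,.042,.016,15.2),off,s,(0,255,0),E8)
draw(c,'side',box(.6128,.0579,.010,.113,.045,.016,15.5),off,s,(255,0,255),E8)
cv2.imwrite('pics/ov8.png',c)
E
```

```text
0.029 (array([612.65,  60.29,  15.16]), np.float64(6.348150730133057))
0.0307 (array([612.44,  58.79,  15.43]), np.float64(7.034674644470215))
0.032 (array([612.43,  57.48,  15.56]), np.float64(7.620711326599121))
```

View pics/ov8.png

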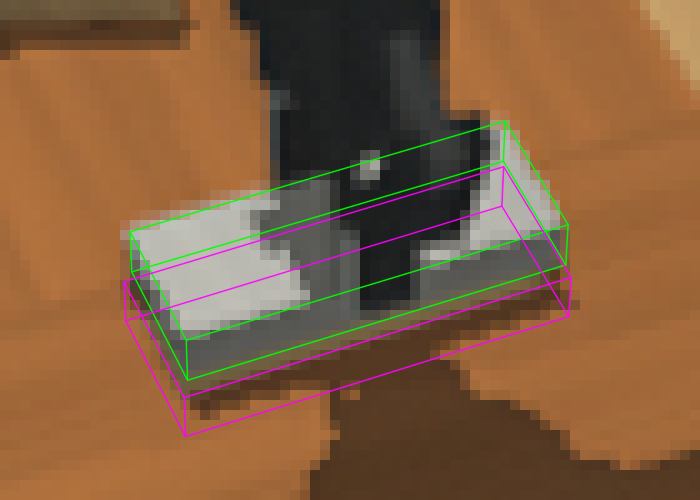

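Call:
step_arm(steps=[0.3,0.001,0.002,0.01,0,0,0,0.3,0.001,0.002,0.02,0,0,0,0.3,0.001,0.002,0.02,0,0,0,0.3,0.001,0.002,0.02,0,0,0])

```text
time_s: 13.0
position: [0.6133, 0.0572, 0.0488]
tool_rot: [[0.965, 0.262, -0.0], [0.262, -0.965, 0.0], [-0.0, -0.0, -1.0]]
ft_force: [-0.1, -0.5, -1.5]
grip_width: 0.04
```

```bash
python3 - <<'E'
from mv import *
from h import *
apply(.001,.002,.02,0)
obs()
p,d=shot('side','s9');obs()
cv2.imwrite('pics/s9c.png',cv2.resize(p[225:275,290:360],None,fx=10,fy=10,interpolation=cv2.INTER_NEAREST))
E
```

```text
t 13.0 pos [0.6133 0.0572 0.0488] cmd [ 6.1320e-01  5.7700e-02  4.8500e-02 -7.4784e+01] a -74.79 tilt [-0.0003  0.    ] F [-0.06 -0.48 -1.54] grip 0.04 q [-5.7 39.6 78.2  0.  62.2 69.1]
t 13.05 pos [0.6134 0.0572 0.0489] cmd [ 6.1320e-01  5.7700e-02  4.8500e-02 -7.4784e+01] a -74.79 tilt [-0.0001 -0.    ] F [-0.62 -0.   -2.26] grip 0.0397 q [-5.7 39.6 78.2 -0.  62.2 69.1]
```

View pics/s9c.png

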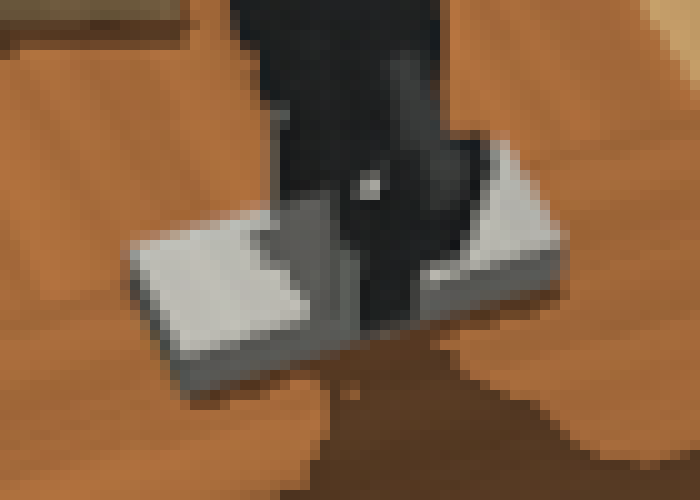

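Call:
step_arm(steps=[0.3,0,0,0.005,0,0,0,0.3,0,0,0.01,0,0,0,0.3,0,0,0.01,0,0,0,0.3,0,0,0.01,0,0,0])

```text
time_s: 13.45
position: [0.6132, 0.0572, 0.0459]
tool_rot: [[0.965, 0.262, -0.0], [0.262, -0.965, -0.0], [-0.0, -0.0, -1.0]]
ft_force: [-1.3, -0.1, -1.3]
grip_width: 0.04
```

```bash
python3 - <<'E'
from mv import *
from h import *
apply(0,0,.01,0)
obs()
p,d=shot('side','s10');obs()
cv2.imwrite('pics/s10c.png',cv2.resize(p[225:275,290:360],None,fx=10,fy=10,interpolation=cv2.INTER_NEAREST))
E
```

```text
t 13.45 pos [0.6132 0.0572 0.0459] cmd [ 6.1320e-01  5.7700e-02  4.5500e-02 -7.4784e+01] a -74.78 tilt [-0.0004 -0.    ] F [-1.28 -0.07 -1.26] grip 0.04 q [-5.7 39.8 78.3 -0.  61.9 69.1]
t 13.5 pos [0.6132 0.0573 0.0459] cmd [ 6.1320e-01  5.7700e-02  4.5500e-02 -7.4784e+01] a -74.78 tilt [-0.0004 -0.    ] F [-1.06 -0.17 -2.26] grip 0.0402 q [-5.7 39.8 78.3 -0.  61.9 69.1]
```

View pics/s10c.png

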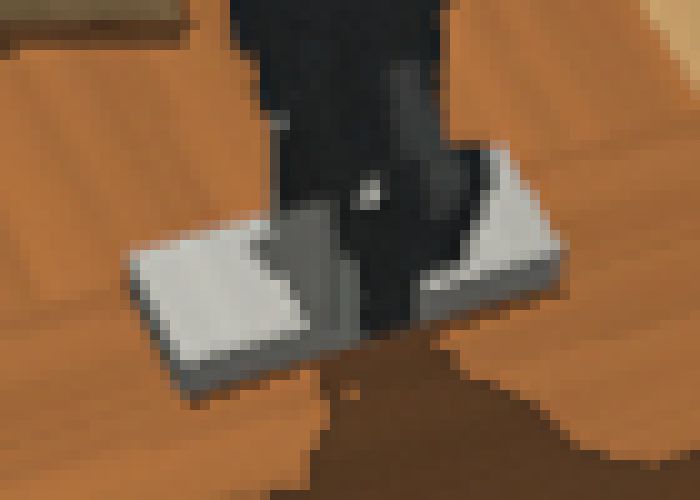

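Call:
step_arm(steps=[0.3,0,0,0.003,0,0,0,0.3,0,0,0.006,0,0,0,0.3,0,0,0.006,0,0,0,0.3,0,0,0.006,0,0,0])

```text
time_s: 13.9
position: [0.6135, 0.0572, 0.0447]
tool_rot: [[0.965, 0.263, 0.001], [0.263, -0.965, -0.0], [0.001, 0.0, -1.0]]
ft_force: [-3.9, 1.4, 5.1]
grip_width: 0.0398
```

```bash
python3 - <<'E'
from mv import *
from h import *
apply(0,0,.006,0)
obs()
E
```

```text
t 13.9 pos [0.6135 0.0572 0.0447] cmd [ 6.1320e-01  5.7700e-02  4.3700e-02 -7.4784e+01] a -74.78 tilt [ 0.0008 -0.0001] F [-3.86  1.37  5.14] grip 0.0398 q [-5.7 39.9 78.4  0.  61.7 69.1]
```

Call:
step_arm(steps=[0.3,0,0,-0.002,0,0,0,0.6,0,0,-0.002,0,0,0,0.8,0,0,-0.002,0,0,0,1,0,0,-0.002,0,0,0,1,0,0,-0.002,0,0,0,1,0,0,-0.15,0,0,0,1,0,0,-0.3,0,0,0,1,0,0,-0.3,0,0,0,1,0,0,-0.3,0,0,0])

```text
time_s: 14.8
position: [0.6136, 0.0572, 0.1349]
tool_rot: [[0.965, 0.262, 0.002], [0.262, -0.965, -0.0], [0.002, 0.001, -1.0]]
ft_force: [-0.3, -0.5, -0.1]
grip_width: 0.0856
```

```bash
python3 - <<'E'
from mv import *
from h import *
apply(0,0,-.3,0)
obs()
p,d=shot('side','s11')
cv2.imwrite('pics/s11c.png',cv2.resize(p[225:275,290:360],None,fx=10,fy=10,interpolation=cv2.INTER_NEAREST))
E
```

```text
t 14.8 pos [0.6136 0.0572 0.1349] cmd [ 6.1320e-01  5.7700e-02  1.3370e-01 -7.4784e+01] a -74.78 tilt [ 0.0021 -0.0002] F [-0.27 -0.48 -0.13] grip 0.0856 q [-5.7 33.8 73.1  0.  72.9 69.1]
```

View pics/s11c.png

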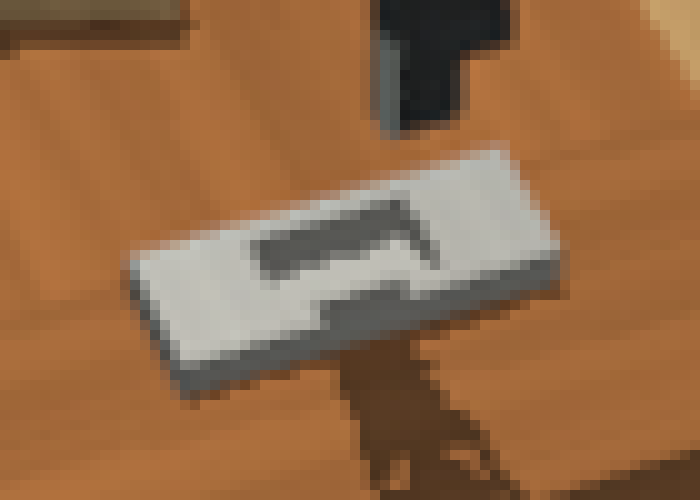

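```bash
python3 - <<'E'
from mv import *
from h import *
d=np.load('pics/s11.npy')
def zr(cx,cy):
    y=np.radians(15.4);R=np.array([[np.cos(y),-np.sin(y)],[np.sin(y),np.cos(y)]])
    g=np.array([[i,j] for i in np.linspace(-.01,.01,9) for j in np.linspace(-.012,.012,9)])@R.T+[cx,cy]
    u=np.round(proj('side',np.c_[g,np.full(len(g),.036)])).astype(int); P=at_depth('side',u,d[u[:,1],u[:,0]]); return np.round(np.percentile(P[:,2],[25,50,75])*1000,1)
print('land+',zr(.6504,.0679),'land-',zr(.5752,.0471))
print('door',zr(.63,.0),zr(.6,.12))
goal(.6504,.0679,.075,-74.784)
E
```

```text
land+ [35.6 36.7 37.7] land- [34.2 35.5 37.1]
door [25.3 26.4 27.3] [24.6 26.  27. ]
goal (0.6504, 0.0679, 0.075, -74.784) shift [ 0.1285 -0.0003  0.1957] turnz 0.0 rows>= 1.4 0.0
```

Call:
step_arm(steps=[0,0.129,0,0,0,0,0,0,0.129,0,0,0,0,0,0,0.129,0,0.1,0,0,0,0,0.129,0,0.19,0,0,0,0,0.129,0,0.19,0,0,0,0,0.129,0,0.19,0,0,0,0,0.129,0,0.19,0,0,0,0,0.129,0,0.19,0,0,0], grip_force=40)

```text
time_s: 15.65
position: [0.6512, 0.0674, 0.0785]
tool_rot: [[0.965, 0.262, 0.002], [0.262, -0.965, -0.0], [0.002, 0.001, -1.0]]
ft_force: [0.4, -0.2, 0.3]
grip_width: -0.0
```

```bash
python3 - <<'E'
from mv import *
from h import *
apply(.129,0,.19,0)
obs()
p,d=shot('side','s12')
cv2.imwrite('pics/s12c.png',cv2.resize(p[205:275,290:380],None,fx=8,fy=8,interpolation=cv2.INTER_NEAREST))
E
```

```text
t 15.65 pos [0.6512 0.0674 0.0785] cmd [ 6.5060e-01  6.7800e-02  7.6700e-02 -7.4784e+01] a -74.78 tilt [ 0.0023 -0.0002] F [ 0.38 -0.21  0.29] grip -0.0 q [-4.4 40.7 69.6  0.  69.6 70.3]
```

View pics/s12c.png

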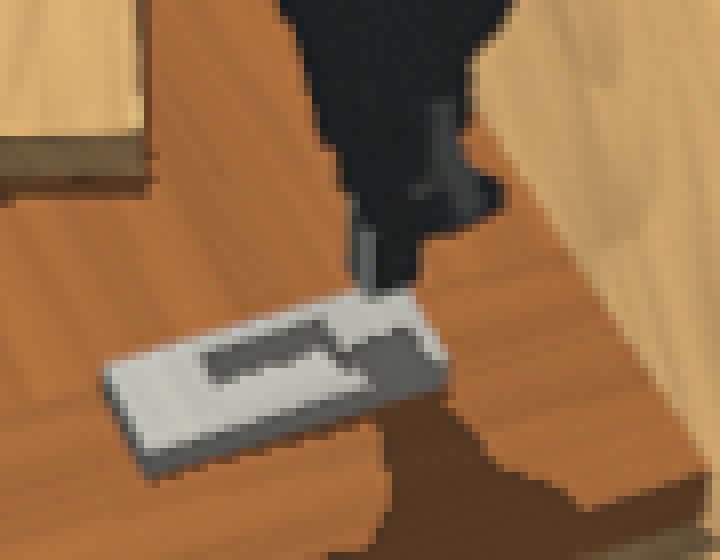

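Call:
step_arm(steps=[0,0,0,0.04,0,0,0,0,0,0,0.07,0,0,0,0,0,0,0.08,0,0,0,0,0,0,0.085,0,0,0,0,0,0,0.09,0,0,0,0,0,0,0.09,0,0,0])

```text
time_s: 16.3
position: [0.6507, 0.0674, 0.0506]
tool_rot: [[0.965, 0.263, 0.0], [0.263, -0.965, -0.0], [0.0, 0.0, -1.0]]
ft_force: [-3.5, -0.5, 7.7]
grip_width: 0.0
```

```bash
python3 - <<'E'
from mv import *
apply(0,0,.09,0)
obs()
E
```

```text
t 16.3 pos [0.6507 0.0674 0.0506] cmd [ 6.5060e-01  6.7800e-02  4.9700e-02 -7.4784e+01] a -74.78 tilt [ 0.0001 -0.0002] F [-3.49 -0.46  7.67] grip 0.0 q [-4.4 42.5 71.  -0.  66.4 70.4]
```

Contact with 7.7 N. Continue down in small steps.

Call:
step_arm(steps=[0,0,0,0.004,0,0,0,0,0,0,0.008,0,0,0,0,0,0,0.012,0,0,0,0,0,0,0.012,0,0,0])

```text
time_s: 16.7
position: [0.6508, 0.0675, 0.0462]
tool_rot: [[0.965, 0.262, -0.0], [0.262, -0.965, 0.0], [-0.0, -0.0, -1.0]]
ft_force: [0.1, -0.4, 1.2]
grip_width: -0.0002
```

```bash
python3 - <<'E'
from mv import *
apply(0,0,.012,0)
obs()
E
```

```text
t 16.7 pos [0.6508 0.0675 0.0462] cmd [ 6.5060e-01  6.7800e-02  4.6100e-02 -7.4784e+01] a -74.79 tilt [-0.0001  0.0001] F [ 0.14 -0.36  1.22] grip -0.0002 q [-4.4 42.9 71.2  0.  65.9 70.4]
```

Call:
step_arm(steps=[0,0,0,0.005,0,0,0,0,0,0,0.01,0,0,0,0,0,0,0.013,0,0,0,0,0,0,0.013,0,0,0])

```text
time_s: 17.1
position: [0.6509, 0.0677, 0.0451]
tool_rot: [[0.965, 0.263, 0.002], [0.263, -0.965, 0.0], [0.002, 0.0, -1.0]]
ft_force: [-7.5, 1.9, 21.2]
grip_width: -0.0003
```

```bash
python3 - <<'E'
from mv import *
apply(0,0,.013,0)
obs()
E
```

```text
t 17.1 pos [0.6509 0.0677 0.0451] cmd [ 6.5060e-01  6.7800e-02  4.2200e-02 -7.4784e+01] a -74.77 tilt [0.0016 0.    ] F [-7.46  1.91 21.24] grip -0.0003 q [-4.4 42.9 71.3  0.  65.7 70.4]
```

```bash
python3 - <<'E'
from mv import *
goal(.5752,.0471,.0767,-74.784)
E
```

```text
goal (0.5752, 0.0471, 0.0767, -74.784) shift [-0.2606  0.0008 -0.115 ] turnz 0.0 rows>= 1.7 0.0
```

Call:
step_arm(steps=[0,0,0,-0.12,0,0,0,0,0,0,-0.12,0,0,0,0,-0.13,0,-0.12,0,0,0,0,-0.26,0,-0.12,0,0,0,0,-0.26,0,-0.12,0,0,0,0,-0.26,0,-0.12,0,0,0,0,-0.26,0,-0.12,0,0,0])

```text
time_s: 17.8
position: [0.5765, 0.0469, 0.0785]
tool_rot: [[0.965, 0.263, 0.001], [0.263, -0.965, -0.0], [0.001, 0.0, -1.0]]
ft_force: [0.3, 0.2, -0.8]
grip_width: 0.0005
```

```bash
python3 - <<'E'
from mv import *
from h import *
apply(-.26,0,-.12,0)
obs()
p,d=shot('side','s13')
cv2.imwrite('pics/s13c.png',cv2.resize(p[205:275,280:370],None,fx=8,fy=8,interpolation=cv2.INTER_NEAREST))
E
```

```text
t 17.8 pos [0.5765 0.0469 0.0785] cmd [ 5.7530e-01  4.7400e-02  7.8200e-02 -7.4784e+01] a -74.78 tilt [ 0.0011 -0.0001] F [ 0.28  0.21 -0.79] grip 0.0005 q [-7.1 34.4 83.3 -0.  62.2 67.7]
```

View pics/s13c.png

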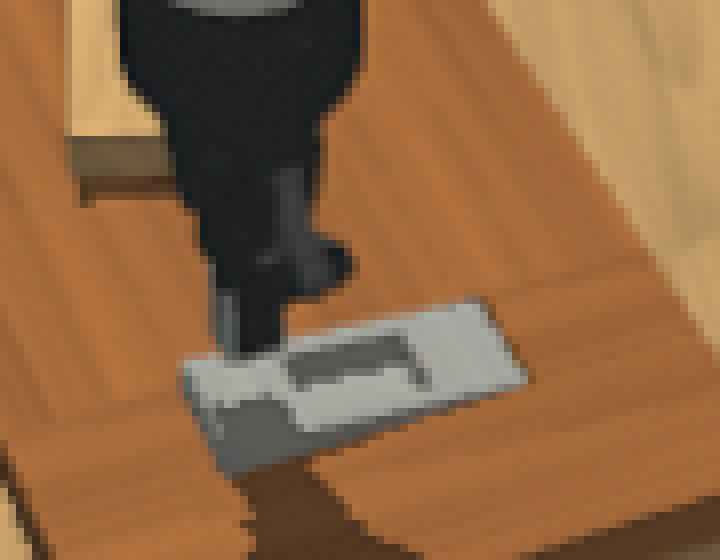

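Call:
step_arm(steps=[0,0,0,0.04,0,0,0,0,0,0,0.07,0,0,0,0,0,0,0.08,0,0,0,0,0,0,0.09,0,0,0,0,0,0,0.095,0,0,0,0,0,0,0.1,0,0,0,0,0,0,0.105,0,0,0,0,0,0,0.105,0,0,0])

```text
time_s: 18.65
position: [0.5753, 0.047, 0.0466]
tool_rot: [[0.965, 0.263, -0.001], [0.263, -0.965, 0.0], [-0.001, -0.0, -1.0]]
ft_force: [0.0, 0.1, -0.0]
grip_width: 0.0001
```

```bash
python3 - <<'E'
from mv import *
apply(0,0,.105,0)
obs()
E
```

```text
t 18.65 pos [0.5753 0.047  0.0466] cmd [ 5.7530e-01  4.7400e-02  4.6700e-02 -7.4784e+01] a -74.78 tilt [-0.0007  0.0001] F [ 0.04  0.14 -0.03] grip 0.0001 q [-7.1 36.8 85.1 -0.  58.1 67.7]
```

Call:
step_arm(steps=[0,0,0,0.005,0,0,0,0,0,0,0.01,0,0,0,0,0,0,0.015,0,0,0,0,0,0,0.015,0,0,0])

```text
time_s: 19.05
position: [0.5753, 0.0469, 0.0431]
tool_rot: [[0.965, 0.263, -0.0], [0.263, -0.965, -0.0], [-0.0, 0.0, -1.0]]
ft_force: [-2.9, -0.5, 8.0]
grip_width: 0.0002
```

```bash
python3 - <<'E'
from mv import *
apply(0,0,.015,0)
obs()
E
```

```text
t 19.05 pos [0.5753 0.0469 0.0431] cmd [ 5.7530e-01  4.7400e-02  4.2200e-02 -7.4784e+01] a -74.78 tilt [-0.0002 -0.0001] F [-2.91 -0.53  7.96] grip 0.0002 q [-7.1 37.1 85.3 -0.  57.6 67.7]
```

Call:
step_arm(steps=[0,0,0,0.005,0,0,0,0,0,0,0.005,0,0,0,0,0,0,-0.11,0,0,0,0,0,0,-0.11,0,0,0,0,0.13,0,-0.11,0,0,0,0,0.26,0,-0.11,0,0,0,0,0.26,0,-0.05,0,0,0,0,0.26,0,-0.02,0,0,0,0,0.26,0,-0.01,0,0,0,0,0.26,0,-0.01,0,0,0])

```text
time_s: 20.05
position: [0.65, 0.0673, 0.0452]
tool_rot: [[0.965, 0.262, -0.002], [0.262, -0.965, 0.0], [-0.002, -0.001, -1.0]]
ft_force: [0.5, -0.2, -0.6]
grip_width: -0.0004
```

```bash
python3 - <<'E'
from mv import *
apply(.26,0,-.01,0)
obs()
E
```

```text
t 20.05 pos [0.65   0.0673 0.0452] cmd [ 6.5060e-01  6.7800e-02  4.5200e-02 -7.4784e+01] a -74.8 tilt [-0.0016  0.0001] F [ 0.52 -0.17 -0.61] grip -0.0004 q [-4.5 42.9 71.3 -0.  65.9 70.3]
```

No load at 45 mm here, so the +x end is lower than before. Press gently to confirm it is on the floor.

Call:
step_arm(steps=[0,0,0,0.005,0,0,0,0,0,0,0.01,0,0,0,0,0,0,0.013,0,0,0,0,0,0,0.013,0,0,0])

```text
time_s: 20.45
position: [0.6508, 0.0673, 0.0431]
tool_rot: [[0.965, 0.262, 0.001], [0.262, -0.965, -0.0], [0.001, 0.001, -1.0]]
ft_force: [-3.6, -0.4, 7.3]
grip_width: -0.0002
```

```bash
python3 - <<'E'
from mv import *
apply(0,0,.013,0)
obs()
goal(.43,-.05,.22,-60,[.6506,.0678,.12,-74.784])
E
```

```text
t 20.45 pos [0.6508 0.0673 0.0431] cmd [ 6.5060e-01  6.7800e-02  4.1300e-02 -7.4784e+01] a -74.78 tilt [ 0.0012 -0.0003] F [-3.57 -0.4   7.33] grip -0.0002 q [-4.4 43.1 71.4 -0.  65.5 70.3]
goal (0.43, -0.05, 0.22, -60) shift [-0.8126  0.1859 -0.3333] turnz -0.3285 rows>= 5.4 1.7
```

Call:
step_arm(steps=[0,0,0,-0.15,0,0,0,0,0,0,-0.3,0,0,0,0,0,0,-0.5,0,0,0,0,-0.2,0.05,-0.6,0,0,0,0,-0.81,0.19,-0.6,0,0,0,0,-0.81,0.19,-0.6,0,0,0,0,-0.81,0.19,-0.6,0,0,0,0,-0.81,0.19,-0.6,0,0,0,0,-0.81,0.19,-0.6,0,0,0,0,-0.81,0.19,-0.6,0,0,0])

```text
time_s: 21.45
position: [0.4307, -0.0519, 0.2225]
tool_rot: [[0.965, 0.261, 0.002], [0.261, -0.965, -0.001], [0.002, 0.001, -1.0]]
ft_force: [0.4, -0.0, 0.3]
grip_width: 0.0002
```

```bash
python3 - <<'E'
from mv import *
from h import *
apply(-.81,.19,-.6,0)
obs()
p,d=shot('side','s14');t,_=shot('top','t14')
cv2.imwrite('pics/s14c.png',cv2.resize(p[205:285,270:390],None,fx=6,fy=6,interpolation=cv2.INTER_CUBIC))
def zr(cx,cy):
    y=np.radians(15.4);R=np.array([[np.cos(y),-np.sin(y)],[np.sin(y),np.cos(y)]])
    g=np.array([[i,j] for i in np.linspace(-.01,.01,9) for j in np.linspace(-.012,.012,9)])@R.T+[cx,cy]
    u=np.round(proj('side',np.c_[g,np.full(len(g),.026)])).astype(int); P=at_depth('side',u,d[u[:,1],u[:,0]]); return np.round(np.percentile(P[:,2],[25,50,75])*1000,1)
print('land+',zr(.6504,.0679),'land-',zr(.5752,.0471),'door',zr(.63,.0),zr(.61,.11))
E
```

```text
t 21.45 pos [ 0.4307 -0.0519  0.2225] cmd [ 4.3110e-01 -5.0900e-02  2.2130e-01 -7.4784e+01] a -74.9 tilt [ 0.0017 -0.0006] F [ 0.35 -0.01  0.32] grip 0.0002 q [-22.6  11.5  94.1   0.   74.3  52.3]
land+ [24.7 25.9 26.9] land- [24.7 25.7 26.5] door [24.6 25.3 26.6] [24.4 25.4 26.6]
```

View pics/s14c.png

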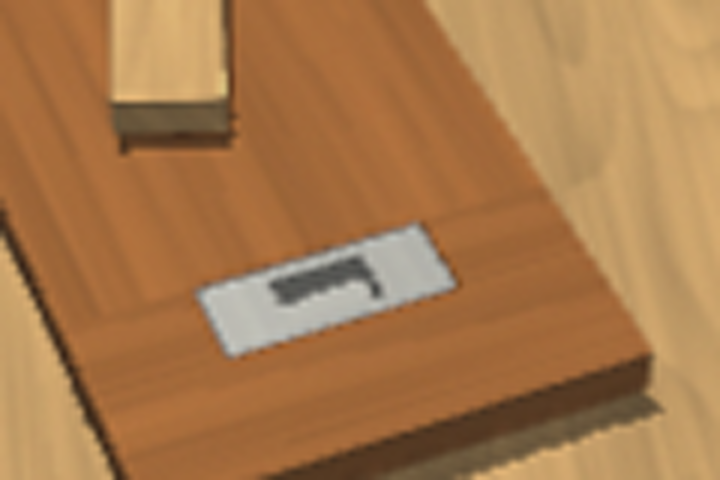

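View pics/t14.png

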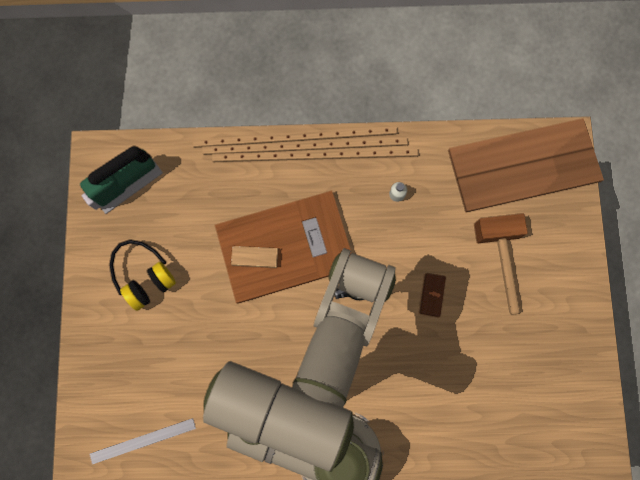

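View pics/s14.png

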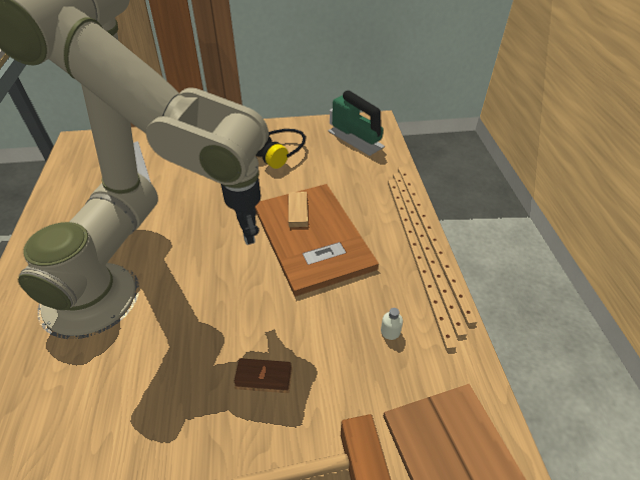

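The pull fills the pocket, flush with the door face (side view, about pixel 323, 253). The offcut lies on the door at top-view pixel (255, 257). The sander (433, 295), glue (399, 190), mallet and muffs are where they were in the first picture.

```bash
python3 -c "
from rig import close_job
print(close_job())"
```

```text
the job is handed in; nothing more can be done
None
```

The job is done and handed in at about 21.5 s of the 72 s allowed. I lifted the offcut off the pocket and set it down on the far half of the door. Then I laid the steel pull in the pocket, cup up, and pressed each end past its catch with the shut fingertips.

- **Flush:** Camera depth puts the two end lands at 25.9 and 25.7 mm, against a nominal door face of 26 mm (measured at about 25.4 mm). Under a light press of 7–8 N, both lands stopped the fingertips at a height of about 26.1 mm.
- **Forces:** The highest pressing reading I saw was 21 N, with the fingertips on the first end. The gripper was clear of everything when I handed in.
- **Other things:** The sanding block, mallet, glue bottle and ear defenders look unmoved from the first picture by eye. I did not re-measure them.
- **Disagreements:** The two cameras differed by about 3–4 mm on where the door was, so I lined the pull up with the pocket in the side view only. No final check failed.

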